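# Put the stray chuck jaws back with their sets

## Robot

A 6-joint arm with a two-finger parallel gripper is mounted at the origin on the work surface. World frame = base frame: x ahead of the robot, y to its left, z up, the work surface at z = 0. Lengths are in m, angles in rad, forces in N, time in s.
With the tool pointing down it reaches from about 0.25 to 0.775 m from the base axis. Payload 8.9 kg.
Tool frame: the origin (TCP) lies midway between the tips of the shut fingers; the grasp point (between the pads) lies 19 mm behind it; z points along the fingers, y is the line along which they close (so a half turn about z gives the same grasp; the last joint's range is limited). The gripper opens to 85 mm and grips with 20 to 120 N. Pads are 22 mm wide; open, the fingers measure 114 mm over their backs; the gripper's body (76 mm by 85 mm) begins 54 mm behind the grasp point. The pads swing forward as they close: fully open they stand 13 mm farther back than shut.
Start: joints at [1.034, 0.291, -0.153, 1.127, 0, 1.431], TCP at [0.203, 0.484, 0.231] pointing down, gripper open.
Joint ranges: [-2.52, 2.52], [-0.91, 1.74], [-1.3, 1.37], [-1.96, 2.02], [-1.52, 1.47], [-3.14, 3.14]. Speed limits (rad/s): [2.22, 2.22, 2.79, 3.14, 3.14, 3.14].

## Interface

Orientations are given as a unit quaternion [x, y, z, w].
In Python, from station import * gives the robot as it stands. The module is installed in compiled form; this text tells all that it offers.
- The arm moves only by the tool send_rows, never from a script. Its argument "targets" is a list of rows, each an object with "dp": the shift along the tool's x, y, z in units of 40 mm (1.0 is 40 mm), a list of three; "rot": the turn, a rotation vector about the tool's x, y, z in units of 5 degrees (1.0 is 5 degrees), a list of three; "jaw": the finger opening in mm, from 0 to 85.4. A call has 1 to 8 rows; each row is the pose to reach, as a shift and turn from the pose commanded when the call began, along the tool's axes at that moment; what a row does not reach only later rows make up. A row lasts 1/10 s, in which the tool goes at most 50 mm and 8.59 degrees, less where a joint would pass 70% of its speed; a pose out of reach is approached as far as the arm can. A call with a gripper value outside its range is refused whole. The fingers move at their own pace and stop on an object; "newtons" is the grip in N (left out, the last holds). Time passes only in rows, so rows that repeat a pose let the fingers close. It gives the time, the measured TCP pose, the force, the opening and the grip force at its end, in the units of the state.
- get_state(): the state, without advancing time (a new reading comes with each control period).
- snapshot(name): name is "scene" or "side" or "wrist"; returns a dict with "color" (384x512x3 uint8, blue, green, red), "fx", "fy", "cx", "cy" (pixels), "position" and "attitude" of the camera in the world; the wrist camera has in their place "T_tool_cam" (4x4, takes a point from camera to tool coordinates, whose origin is the TCP and whose axes are the flange's). Camera axes: x right, y up, looking along -z (the intrinsics and any distortion apply to the point x, -y, -z); pixel columns grow to the right and rows downward; lengths in m; the calibration is good to about 2 mm. The wrist camera is an equidistant fisheye: a pixel r from the principal point sees the ray r / f radians off the axis. A picture is of the moment at which its call begins: read the wrist's pose just before it. There is no depth.
- hand_in(): hands the job in; it is judged then, once.
The state is a dict: "clock": time; "q": joint angles; "joint_vel": joint speeds; "joint_efforts": joint torques, N m; "tool_pos": TCP position; "ee_rot": TCP orientation; "contact_force": force on the tool from outside, world axes, zero at the start; "torque": the same for the moment, N m; "finger_gap": finger opening in m; "finger_force": force on a finger pad.
Only numpy, scipy, OpenCV 4.12 (cv2) and the standard library are available. Lean on these libraries where they do the work, as an engineer would, in place of code of your own. Each camera call takes 0.05 s, during which the arm holds its last target. There are 200 camera calls.

## Task

Five lathe chuck jaws have been left about on the bench: two wide ones, two tall long-nosed ones and one small standard one. Put each back into the tray that holds the rest of its set, one jaw in each empty bay, standing flat on its foot like its mates. Set them down, do not drop them, and do not disturb the blue bowl or the paper cup.

Things in the scene. Friction and masses are not known exactly. Their poses are not given: they have to be found in the camera images.
- wide_jaw_1: Loose steel wide jaw: foot 10 mm thick, 86 degrees of a ring of radii 20 to 46 mm; on it an upright curved wall of radii 35 to 45 mm; 28 mm high, 0.16 kg. Origin on its underside below mid-wall, 40 mm from the ring's axis; x outwards to the convex back, z up. Pinch the wall across x, from above, over the foot. Fits a bay any way round, origin over the bay's centre, 4 mm to spare.
- wide_jaw_2: Same as wide_jaw_1; either may go in either empty bay of tray_wide. With x along the bay's diagonal it has 8 mm to spare all round.
- tall_jaw_1: Loose steel tall long-nosed jaw: foot 10 mm thick, 86 degrees of a ring of radii 8 to 34 mm; on it an upright curved ridged nose of radii 10 to 24 mm; 62 mm high, 0.19 kg. Origin on its underside below mid-nose, 17 mm from the ring's axis; x outwards to the convex back, z up. Pinch the nose across x, from above, over the foot. Fits a bay any way round, origin over the bay's centre, 11 mm to spare.
- tall_jaw_2: Same as tall_jaw_1; either may go in either empty bay of tray_tall.
- std_jaw: Loose steel small standard jaw: foot 10 mm thick, 86 degrees of a ring of radii 10 to 34 mm; on it an upright curved wall of radii 22 to 32 mm; 26 mm high, 0.105 kg. Origin on its underside below mid-wall, 27 mm from the ring's axis; x outwards to the convex back, z up. Pinch the wall across x, from above, over the foot. Fits a bay any way round, origin over the bay's centre, 13 mm to spare.
- tray_wide: Plywood tray 162 mm square, fixed to the bench: 2 x 2 bays, 72 mm square inside, centres at x, y = +-39 mm. Origin at the centre of its underside, axes along its sides. Floor at 6 mm, rims and 6 mm dividers 16 mm high. Two wide jaws stand in the bays on its -x side, screwed down, backs to the tray's corners. Empty: the bays at (39, 39) and (39, -39) mm.
- tray_tall: Plywood tray 162 mm square, fixed to the bench: 2 x 2 bays, 72 mm square inside, centres at x, y = +-39 mm. Origin at the centre of its underside, axes along its sides. Floor at 6 mm, rims and 6 mm dividers 16 mm high. Two tall long-nosed jaws stand in the bays at (39, -39) and (-39, 39) mm, screwed down, backs to the tray's corners. Empty: (39, 39) and (-39, -39) mm.
- tray_std: Plywood tray 162 mm square, fixed to the bench: 2 x 2 bays, 72 mm square inside, centres at x, y = +-39 mm. Origin at the centre of its underside, axes along its sides. Floor at 6 mm, rims and 6 mm dividers 16 mm high. Three standard jaws stand in three bays, screwed down, backs to the tray's corners. Empty: the bay at (39, -39) mm.
- bowl: Bystander: turned wooden bowl, blue inside, 136 mm across and 50 mm high, loose; origin at the centre of its underside, z up.
- cup: Bystander: black paper cup with a white rim, 82 mm across and 105 mm high, empty and light; origin at the centre of its underside, z up.
There are look-alikes about, which are no part of the job. What is shaped like the tall_jaw_2 but pink or red is not meant.

How it is judged:
By the outcome, as a careful person would: the job done as asked, in the order asked, and still so for the second after the job is handed in, with the robot touching nothing.
It also fails if it takes over 115 s, if anything falls off the work surface, if the arm or the gripper's body presses on something with over 40 N, if the wrist force passes 120 N, or if a joint passes its speed limit or range.

## Working session

There is one attempt and no reset: what is moved stays moved. The work goes in short steps, Python scripts to look and compute and a tool call to move; the robot and the scene stay as the last step left them, time stands still between calls to the robot, and variables do not carry over. Pictures are saved under pics/ and viewed, at most 14 in all, crops included, and the job is handed in when it is done.

Besides the shell and the picture viewer there is one more tool, called by a JSON object that holds its "api" and its "payload", one argument or row to a line. send_rows: Moves the arm, as the interface text tells. Its arguments: {"type":"object","properties":{"targets":{"type":"array","items":{"type":"object","properties":{"dp":{"type":"array","items":{"type":"number"}},"rot":{"type":"array","items":{"type":"number"}},"jaw":{"type":"number"}}}},"newtons":{"type":"number"}},"required":["targets"]}

```bash
mkdir -p pics; python3 - <<'E'
from station import *
import cv2
s=get_state();print({k:(v if not hasattr(v,'round') else v) for k,v in s.items()})
for n in("scene","side","wrist"):
    p=snapshot(n);cv2.imwrite(f"pics/{n}0.png",p["color"])
    print(n,{k:v for k,v in p.items() if k!="color"})
a=cv2.imread("pics/scene0.png");cv2.imwrite("pics/scene0b.png",cv2.resize(a,(800,600),interpolation=cv2.INTER_CUBIC))
a=cv2.imread("pics/side0.png");cv2.imwrite("pics/side0b.png",cv2.resize(a,(800,600),interpolation=cv2.INTER_CUBIC))
E
```

```text
{'clock': 0.0, 'q': array([ 1.03368558e+00,  2.91280980e-01, -1.54121267e-01,  1.12672296e+00,
        1.33805614e-05,  1.43149898e+00]), 'joint_vel': array([ 0.00105368,  0.00094422, -0.00021674,  0.00101566, -0.00072433,
        0.00058532]), 'joint_efforts': array([-1.73937795e-03, -5.37149334e+01,  3.31365573e+01,  1.62193755e-02,
       -3.64227280e-04,  1.12670210e-05]), 'tool_pos': array([0.20314762, 0.48361985, 0.23073384]), 'ee_rot': array([ 1.97597665e-01,  9.80282980e-01, -6.24580304e-04, -2.26767839e-04]), 'contact_force': array([ 0.33074025, -0.71543536, -0.44133625]), 'torque': array([ 0.00924784,  0.02219829, -0.06273119]), 'finger_force': 0.0, 'finger_gap': 0.08526652255911617}
scene {'fx': 350.1521039855237, 'fy': 350.1521039855237, 'cx': 251.59413707551752, 'cy': 198.75657173075305, 'position': array([ 1.1802993 , -0.40488201,  0.59712341]), 'attitude': array([0.38907432, 0.20702323, 0.43931537, 0.78279279])}
side {'fx': 448.5929106672879, 'fy': 448.5929106672879, 'cx': 256.38498564953255, 'cy': 188.49483834580423, 'position': array([0.51102389, 0.74552499, 0.77637594]), 'attitude': array([-0.01754581,  0.38459174,  0.92128554, -0.0549026 ])}
wrist {'fx': 297.3186396354542, 'fy': 297.3186396354542, 'cx': 252.55434166983235, 'cy': 189.60399781146077, 'T_tool_cam': array([[ 5.10006257e-04,  9.60385530e-01,  2.78674316e-01,
         7.16073167e-02],
       [ 9.99999861e-01, -5.27307932e-04, -1.28726555e-05,
        -2.62051326e-04],
       [ 1.34584465e-04,  2.78674284e-01, -9.60385665e-01,
        -1.42475063e-01],
       [ 0.00000000e+00,  0.00000000e+00,  0.00000000e+00,
         1.00000000e+00]])}
```

View pics/scene0b.png

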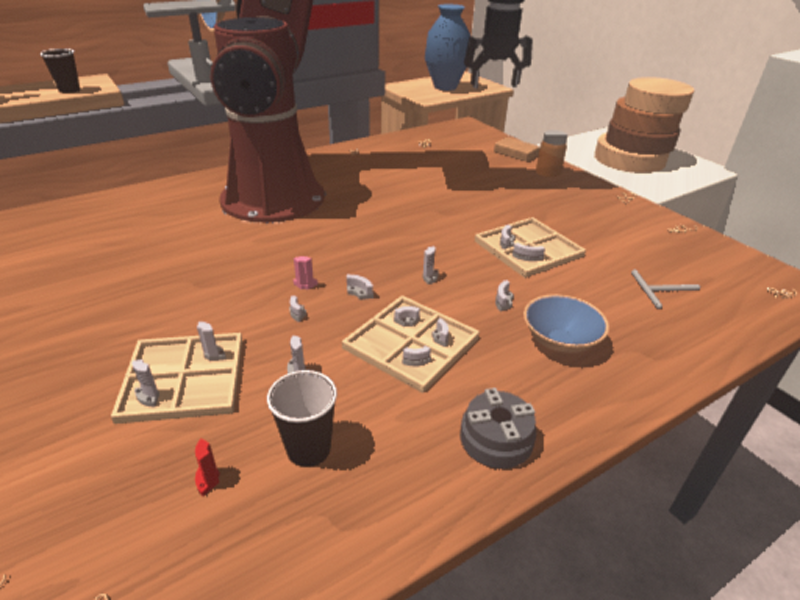

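View pics/side0b.png

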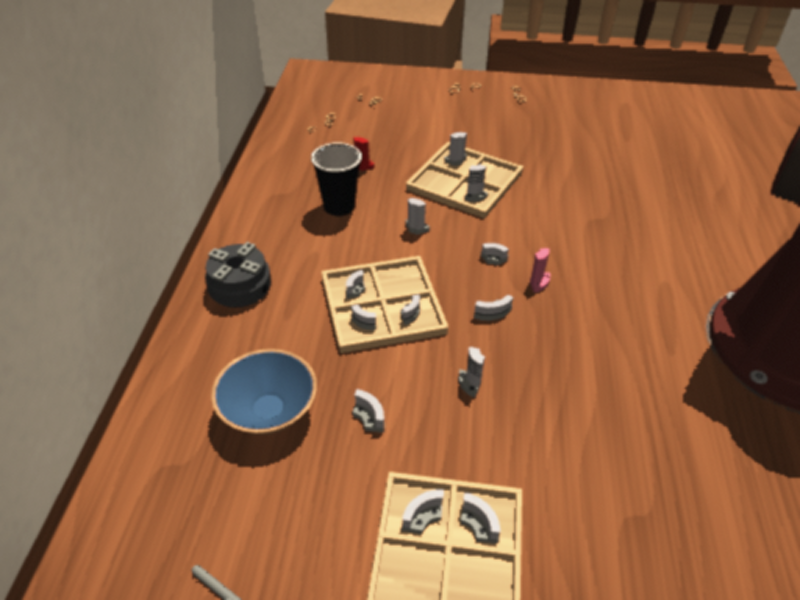

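The scene picture (800x600) shows these pieces:
- **Wide jaws:** (360,286) and (504,295).
- **Tall grey jaws:** (430,265) and (296,354). The second stands just behind the cup.
- **Small jaw:** (296,308).
- **Look-alikes:** pink tall at (304,272) and red tall at (206,466). Neither is meant. The grey ones inside trays are screwed down.
- **Trays:** wide (530,245), std (411,340), tall (180,375).

In the side view the same loose jaws are at wide (493,308) and (368,412), tall (472,374) and (417,217), and std (494,253).

```bash
cat > h.py <<'E'
import numpy as np, cv2
from scipy.spatial.transform import Rotation as R
from station import *
def cam(name):
    s=get_state(); p=snapshot(name)
    if name=="wrist":
        T=np.eye(4);T[:3,:3]=R.from_quat(s["ee_rot"]).as_matrix();T[:3,3]=s["tool_pos"];T=T@p["T_tool_cam"]
        p["Rc"],p["pc"]=T[:3,:3],T[:3,3]
    else: p["Rc"],p["pc"]=R.from_quat(p["attitude"]).as_matrix(),p["position"]
    p["name"]=name; return p
def proj(p,X):
    c=(np.atleast_2d(X)-p["pc"])@p["Rc"]; c=c*[1,-1,-1]
    if p["name"]=="wrist":
        rr=np.hypot(c[:,0],c[:,1]); k=np.arctan2(rr,c[:,2])/np.maximum(rr,1e-9); u=c[:,:2]*k[:,None]
    else: u=c[:,:2]/c[:,2:]
    return u*[p["fx"],p["fy"]]+[p["cx"],p["cy"]]
def plane(p,uv,z):
    u=(np.atleast_2d(uv)-[p["cx"],p["cy"]])/[p["fx"],p["fy"]]
    if p["name"]=="wrist":
        t=np.hypot(u[:,0],u[:,1]);d=np.c_[u*(np.sin(t)/np.maximum(t,1e-9))[:,None],np.cos(t)]
    else: d=np.c_[u,np.ones(len(u))]
    d=(d*[1,-1,-1])@p["Rc"].T
    return p["pc"]+d*((z-p["pc"][2])/d[:,2])[:,None]
def ortho(p,x0,x1,y0,y1,z,s):
    """top view at height z, s px/m: columns = -y (left is y1), rows = -x (top is x1)"""
    xs=x1-(np.arange(int((x1-x0)*s))+.5)/s; ys=y1-(np.arange(int((y1-y0)*s))+.5)/s
    Y,X=np.meshgrid(ys,xs); m=proj(p,np.c_[X.ravel(),Y.ravel(),0*X.ravel()+z]).astype(np.float32).reshape(X.shape+(2,))
    return cv2.remap(p["color"],m[...,0],m[...,1],cv2.INTER_CUBIC)
def move(pos,yaw,frm=None):
    """dp, rot units from pose frm (pos,quat) to TCP pos, tool down with tool y at world angle yaw (mod pi, nearest)"""
    s=get_state() if frm is None else None
    p0,q0=(s["tool_pos"],s["ee_rot"]) if frm is None else frm
    M=R.from_quat(q0).as_matrix(); best=None
    for a in (yaw,yaw+np.pi):
        y=np.array([np.cos(a),np.sin(a),0]);z=np.array([0,0,-1]);x=np.cross(y,z)
        rv=R.from_matrix(M.T@np.c_[x,y,z]).as_rotvec()
        if best is None or np.linalg.norm(rv)<np.linalg.norm(best[0]):best=(rv,np.c_[x,y,z])
    return (M.T@(np.array(pos)-p0)/.04).round(2),(np.rad2deg(best[0])/5).round(2),R.from_matrix(best[1]).as_quat()
E
python3 - <<'E'
from h import *
np.set_printoptions(precision=3,suppress=True)
for n,d in {"side":dict(w1=(493,308,.02),w2=(368,412,.02),t1=(472,374,.04),t2=(417,217,.04),s=(494,253,.02),pink=(541,270,.03),red=(361,155,.03),cup=(339,211,0),bowl=(265,410,0),trW=(450,548,.01),trS=(383,303,.016),trT=(466,178,.016)),
 "scene":dict(w1=(360,286,.02),w2=(504,295,.02),t1=(430,265,.04),t2=(296,354,.04),s=(296,308,.02),cup=(308,458,0),trW=(530,245,.016),trS=(411,340,.016),trT=(181,374,.016),bowl=(567,350,0))}.items():
    p=cam(n)
    for k,v in d.items(): print(n,k,plane(p,np.array(v[:2])*.64,v[2])[0])
print(move([.45,0.08,.33],np.pi/2))
E
```

```text
side w1 [ 0.45  -0.003  0.02 ]
side w2 [0.608 0.209 0.02 ]
side t1 [0.477 0.144 0.04 ]
side t2 [ 0.583 -0.182  0.04 ]
side s [ 0.451 -0.129  0.02 ]
side pink [ 0.377 -0.086  0.03 ]
side red [ 0.708 -0.368  0.03 ]
side cup [ 0.727 -0.231 -0.   ]
side bowl [0.749 0.208 0.   ]
side trW [0.489 0.376 0.01 ]
side trS [0.616 0.003 0.016]
side trT [ 0.506 -0.339  0.016]
scene w1 [ 0.459 -0.015  0.02 ]
scene w2 [0.615 0.195 0.02 ]
scene t1 [0.49  0.117 0.04 ]
scene t2 [ 0.59  -0.198  0.04 ]
scene s [ 0.46  -0.142  0.02 ]
scene cup [ 0.743 -0.252  0.   ]
scene trW [0.503 0.363 0.016]
scene trS [ 0.629 -0.015  0.016]
scene trT [ 0.518 -0.354  0.016]
scene bowl [0.766 0.203 0.   ]
(array([-9.6 , -6.92, -2.47]), array([-0.01, -0.  , -4.56]), array([0., 1., 0., 0.]))
```

```bash
python3 - <<'E'
from h import *
print(move([.46,0.24,.27],np.pi/2))
E
```

```text
(array([-8.28, -3.13, -0.97]), array([-0.01, -0.  , -4.56]), array([3.061617e-17, 1.000000e+00, 0.000000e+00, 0.000000e+00]))
```

{"api": "send_rows", "payload": {
  "targets": [
    {"dp": [-8.28,-3.13,-0.97],"rot": [0,0,-4.56],"jaw": 85},
    {"dp": [-8.28,-3.13,-0.97],"rot": [0,0,-4.56],"jaw": 85},
    {"dp": [-8.28,-3.13,-0.97],"rot": [0,0,-4.56],"jaw": 85},
    {"dp": [-8.28,-3.13,-0.97],"rot": [0,0,-4.56],"jaw": 85},
    {"dp": [-8.28,-3.13,-0.97],"rot": [0,0,-4.56],"jaw": 85},
    {"dp": [-8.28,-3.13,-0.97],"rot": [0,0,-4.56],"jaw": 85},
    {"dp": [-8.28,-3.13,-0.97],"rot": [0,0,-4.56],"jaw": 85},
    {"dp": [-8.28,-3.13,-0.97],"rot": [0,0,-4.56],"jaw": 85}
  ]
}}

```text
clock: 1.05
tool_pos: [0.463, 0.2374, 0.2704]
ee_rot: [0.002, 1.0, -0.0, 0.001]
contact_force: [0.1, 0.5, -0.4]
finger_gap: 0.0853
finger_force: 0.0
```

{"api": "send_rows", "payload": {
  "targets": [
    {"dp": [0,0,0],"rot": [0,0,0],"jaw": 85},
    {"dp": [0,0,0],"rot": [0,0,0],"jaw": 85},
    {"dp": [0,0,0],"rot": [0,0,0],"jaw": 85}
  ]
}}

```text
clock: 1.35
tool_pos: [0.4593, 0.241, 0.2699]
ee_rot: [-0.001, 1.0, 0.0, -0.0]
contact_force: [-0.4, 0.5, -0.5]
finger_gap: 0.0852
finger_force: 0.0
```

```bash
cat > look.py <<'E'
from h import *
import sys,pickle
n=sys.argv[1]; p=cam("wrist"); pickle.dump(p,open(f"{n}.pkl","wb"))
cv2.imwrite(f"pics/{n}.png",p["color"]); print(get_state()["tool_pos"],get_state()["ee_rot"].round(4))
E
python3 look.py wA; python3 - <<'E'
from h import *
print(move([.46,-0.22,.27],np.pi/2))
E
```

```text
[0.45926231 0.2411356  0.26999291] [-8.e-04  1.e+00  0.e+00 -2.e-04]
(array([  0.  , -11.53,  -0.  ]), array([ 0.  , -0.01,  0.02]), array([3.061617e-17, 1.000000e+00, 0.000000e+00, 0.000000e+00]))
```

{"api": "send_rows", "payload": {
  "targets": [
    {"dp": [0,-11.5,0],"rot": [0,0,0],"jaw": 85},
    {"dp": [0,-11.5,0],"rot": [0,0,0],"jaw": 85},
    {"dp": [0,-11.5,0],"rot": [0,0,0],"jaw": 85},
    {"dp": [0,-11.5,0],"rot": [0,0,0],"jaw": 85},
    {"dp": [0,-11.5,0],"rot": [0,0,0],"jaw": 85},
    {"dp": [0,-11.5,0],"rot": [0,0,0],"jaw": 85},
    {"dp": [0,-11.5,0],"rot": [0,0,0],"jaw": 85},
    {"dp": [0,-11.5,0],"rot": [0,0,0],"jaw": 85}
  ]
}}

```text
clock: 2.2
tool_pos: [0.46, -0.1606, 0.2704]
ee_rot: [-0.001, 1.0, -0.0, 0.0]
contact_force: [1.0, -0.1, -0.3]
finger_gap: 0.0851
finger_force: 0.0
```

{"api": "send_rows", "payload": {
  "targets": [
    {"dp": [0,-1.5,0],"rot": [0,0,0],"jaw": 85},
    {"dp": [0,-1.5,0],"rot": [0,0,0],"jaw": 85},
    {"dp": [0,-1.5,0],"rot": [0,0,0],"jaw": 85},
    {"dp": [0,-1.5,0],"rot": [0,0,0],"jaw": 85},
    {"dp": [0,-1.5,0],"rot": [0,0,0],"jaw": 85}
  ]
}}

```text
clock: 2.7
tool_pos: [0.4604, -0.2178, 0.2703]
ee_rot: [-0.001, 1.0, 0.0, -0.0]
contact_force: [0.6, 0.9, 0.2]
finger_gap: 0.0846
finger_force: 0.0
```

```bash
python3 look.py wB; python3 - <<'E'
import pickle
from h import *
# ortho views at z=0.016, 1600px/m... region crops
A=pickle.load(open("wA.pkl","rb"));B=pickle.load(open("wB.pkl","rb"))
a=ortho(A,.36,.70,-.06,.46,.0,1500);b=ortho(B,.36,.70,-.45,.07,.0,1500)
def grid(im,x1,y1):
    for x in np.arange(.36,.71,.05):
        r=int((x1-x)*1500);cv2.line(im,(0,r),(6,r),(0,255,0),1);cv2.putText(im,f"{x:.2f}",(8,r+4),0,.35,(0,255,0))
    for y in np.arange(-.45,.5,.05):
        c=int((y1-y)*1500)
        if 0<c<im.shape[1]: cv2.line(im,(c,0),(c,6),(0,255,0),1);cv2.putText(im,f"{y:.2f}",(c-12,18),0,.35,(0,255,0))
    return im
cv2.imwrite("pics/oA.png",grid(a,.70,.46));cv2.imwrite("pics/oB.png",grid(b,.70,.07))
E
```

```text
[ 0.46049026 -0.21796857  0.27029014] [-1.3e-03  1.0e+00  1.0e-04  1.0e-04]
```

View pics/oA.png

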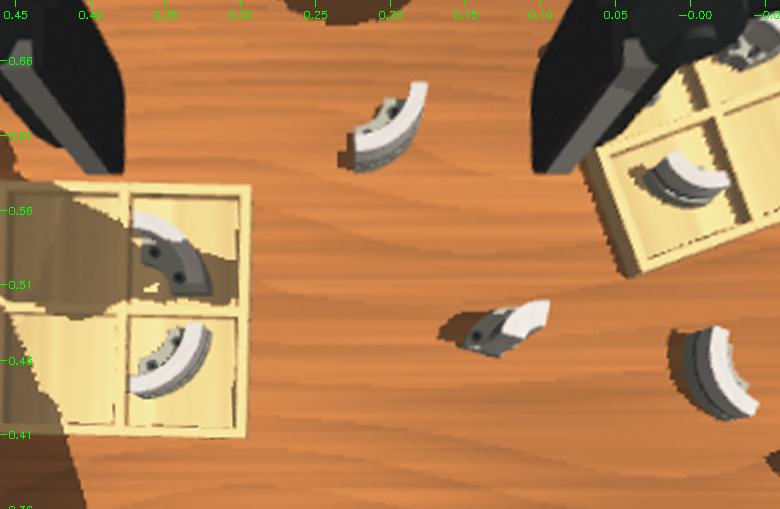

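View pics/oB.png

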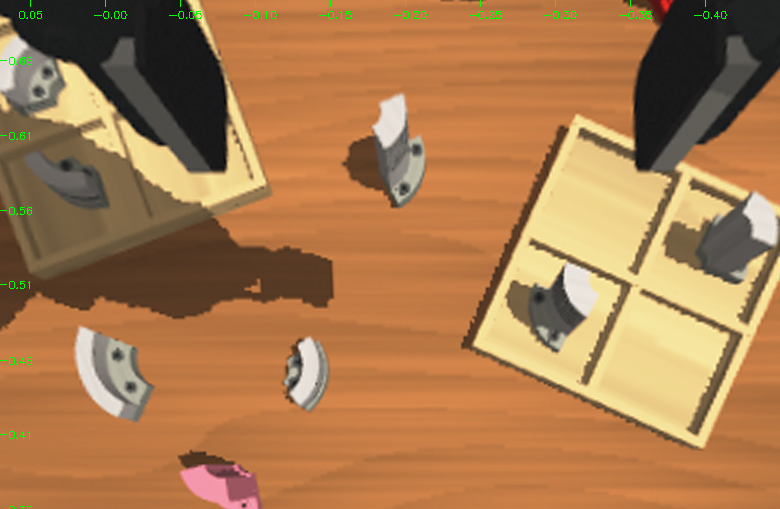

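The top views show clear jaws (oA/oB pixels):
- **Wide:** (722,372) in A, which is (113,372) in B, and (392,128) in A.
- **Tall:** (505,325) in A and (398,150) in B.
- **Std:** (308,372) in B.
- **Pink:** (225,483) in B, left alone.

Next I'll fit the jaw poses by silhouette and view the trays.

```bash
cat > fit.py <<'E'
import pickle
from h import *
from scipy.optimize import differential_evolution, minimize
G={"wide":((20,46),(35,45),28,40),"tall":((8,34),(10,24),62,17),"std":((10,34),(22,32),26,27)}
def prism(r,z0,z1,c,n=12):
    a=np.deg2rad(np.linspace(-43,43,n)); f=lambda r,z:np.c_[r*np.cos(a)-c,r*np.sin(a),0*a+z]/1e3
    return np.stack([f(r[0],z0),f(r[1],z0),f(r[0],z1),f(r[1],z1)],1)   # n,4,3
def model(kind):
    foot,wall,h,c=G[kind]; return np.concatenate([prism(foot,0,10,c),prism(wall,10,h,c)])
def mask(p):
    h=cv2.cvtColor(p["color"],cv2.COLOR_BGR2HSV); return ((h[...,1]<70)&(h[...,2]>45)).astype(np.uint8)
def render(p,kind,v,off,sh):
    m=model(kind);c,s=np.cos(v[2]),np.sin(v[2])
    X=m.reshape(-1,3)@np.array([[c,s,0],[-s,c,0],[0,0,1]])+[v[0],v[1],0]
    u=((proj(p,X)-off)*4).reshape(-1,4,2).astype(np.float32); im=np.zeros((sh[0]*4,sh[1]*4),np.uint8)
    for b in (u[:12],u[12:]):
        for i in range(11): cv2.fillConvexPoly(im,cv2.convexHull(np.r_[b[i],b[i+1]]).astype(int),1)
    return cv2.resize(im.astype(np.float32),sh[::-1],interpolation=cv2.INTER_AREA)
def fit(kind,x,y,ps):
    views=[]
    for p in ps:
        c=proj(p,[[x,y,.02]])[0]; w=55 if p["name"]=="wrist" else 42
        o=np.maximum((c-w).astype(int),0); m=mask(p)[o[1]:o[1]+2*w,o[0]:o[0]+2*w]
        n,l,st,ce=cv2.connectedComponentsWithStats(m); 
        big=[i for i in range(1,n) if st[i,4]>25]; k=min(big,key=lambda i:np.linalg.norm(ce[i]+o-c))
        views.append((p,o,(l==k).astype(np.float32)))
    def cost(v):
        return sum(1-np.minimum(m,r).sum()/np.maximum(m,r).sum() for p,o,m in views for r in [render(p,kind,v,o,m.shape)])/len(views)
    d=differential_evolution(cost,[(x-.035,x+.035),(y-.035,y+.035),(-np.pi,np.pi)],popsize=12,maxiter=40,tol=1e-4,seed=1)
    d=minimize(cost,d.x,method="Nelder-Mead",options=dict(initial_simplex=d.x+np.r_[np.zeros((1,3)),np.diag([.003,.003,.1])]))
    return d.x,d.fun
E
python3 - <<'E'
from fit import *
A=pickle.load(open("wA.pkl","rb"));B=pickle.load(open("wB.pkl","rb"));S=cam("side");C=cam("scene")
pickle.dump((S,C),open("sc.pkl","wb"))
for n,k,x,y,w in [("w1","wide",.455,-.01,B),("w1","wide",.455,-.01,A),("w2","wide",.613,.2,A),("t1","tall",.483,.13,A),("t2","tall",.59,-.19,B),("std","std",.455,-.135,B)]:
    for ps in ([w],[S],[C]): 
        v,f=fit(k,x,y,ps); print(n,ps[0]["name"],v.round(4),round(f,3))
t=lambda p,x0,x1,y0,y1:cv2.resize(ortho(p,x0,x1,y0,y1,.016,1800),(400,400))
im=np.hstack([t(A,.39,.61,.27,.49),t(B,.42,.64,-.46,-.24)])
im=np.vstack([im[:300],im[:0]]) if 0 else im
cv2.imwrite("pics/trWT.png",im)
cv2.imwrite("pics/trS.png",np.hstack([t(S,.51,.73,-.115,.105),t(C,.51,.73,-.115,.105)]))
E
```

```text
w1 wrist [ 0.4459 -0.0033  1.965 ] 0.049
w1 side [ 0.4447 -0.0057  2.0574] 0.096
w1 scene [ 0.4489 -0.0051  1.93  ] 0.087
w1 wrist [ 0.4461 -0.0039  1.9644] 0.058
w1 side [ 0.4447 -0.0057  2.0574] 0.096
w1 scene [ 0.4489 -0.0051  1.93  ] 0.087
w2 wrist [ 0.6024  0.1974 -2.3858] 0.063
w2 side [ 0.6014  0.197  -2.4107] 0.078
w2 scene [ 0.6035  0.1955 -2.3504] 0.149
t1 wrist [0.4739 0.1296 0.5361] 0.077
t1 side [0.4743 0.1305 0.4661] 0.138
t1 scene [0.476  0.1273 0.6919] 0.107
t2 wrist [ 0.586  -0.1948 -1.8905] 0.057
t2 side [ 0.5859 -0.196  -2.2264] 0.128
t2 scene [ 0.6625 -0.234  -0.313 ] 0.665
std wrist [ 0.4507 -0.1324  1.3918] 0.165
std side [ 0.4482 -0.1418 -1.6807] 0.145
std scene [ 0.4522 -0.1425 -1.7385] 0.163
```

View pics/trWT.png

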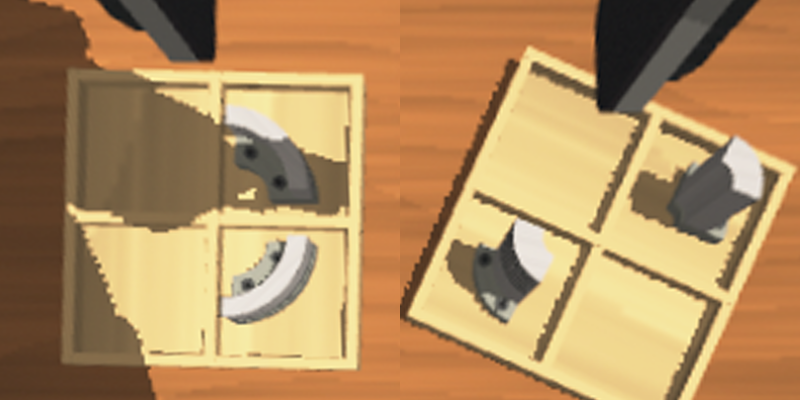

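View pics/trS.png

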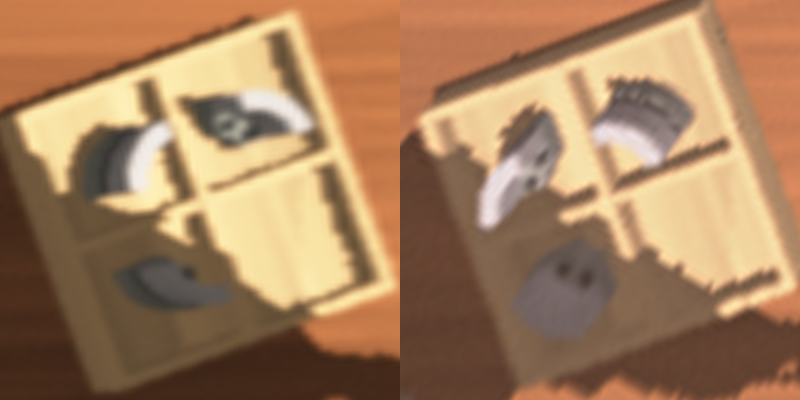

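The tray pictures show tray W's corners at (69,70), (363,75), (358,369) and (63,363). Tray T's are at (529,47), (796,166) and (407,316). Tray S's empty bay is lower right, near (292,242) in the side top-view. I'll check the jaw fits in one close composite.

```bash
sed -i 's/n,l,st,ce=cv2/m=cv2.morphologyEx(m,cv2.MORPH_CLOSE,np.ones((3,3),np.uint8)); n,l,st,ce=cv2/' fit.py; python3 - <<'E'
from fit import *
A=pickle.load(open("wA.pkl","rb"));B=pickle.load(open("wB.pkl","rb"));S,C=pickle.load(open("sc.pkl","rb"))
out=[]
for n,k,x,y,ps in [("w1","wide",.455,-.01,[A,B]),("w2","wide",.613,.2,[A]),("t1","tall",.48,.13,[A,S]),("t2","tall",.59,-.19,[B]),("std","std",.455,-.135,[B,S]),("std","std",.455,-.135,[B])]:
    v,f=fit(k,x,y,ps); print(n,v.round(4),round(f,3))
    p=ps[0];o=(proj(p,[[x,y,.02]])[0]-44).astype(int)
    c=cv2.resize(p["color"][o[1]:o[1]+88,o[0]:o[0]+88],(264,264),interpolation=cv2.INTER_CUBIC)
    r=cv2.resize(render(p,k,v,o,(88,88)),(264,264))
    cs,_=cv2.findContours((r>.5).astype(np.uint8),0,1);d=c.copy();cv2.drawContours(d,cs,-1,(0,255,0),1)
    q=proj(p,[[v[0],v[1],0],[v[0]+.03*np.cos(v[2]),v[1]+.03*np.sin(v[2]),0]]);q=((q-o)*3).astype(int)
    cv2.arrowedLine(d,tuple(map(int,q[0])),tuple(map(int,q[1])),(255,0,0),1); out.append(d)
cv2.imwrite("pics/fit1.png",np.vstack([np.hstack(out[:3]),np.hstack(out[3:])]))
E
```

```text
w1 [ 0.4461 -0.0033  1.9649] 0.054
w2 [ 0.6024  0.1974 -2.3857] 0.06
t1 [0.4738 0.1295 0.5225] 0.09
t2 [ 0.5861 -0.1947 -1.8972] 0.055
std [ 0.4488 -0.1408 -1.7182] 0.101
std [ 0.4507 -0.1324  1.3916] 0.156
```

View pics/fit1.png

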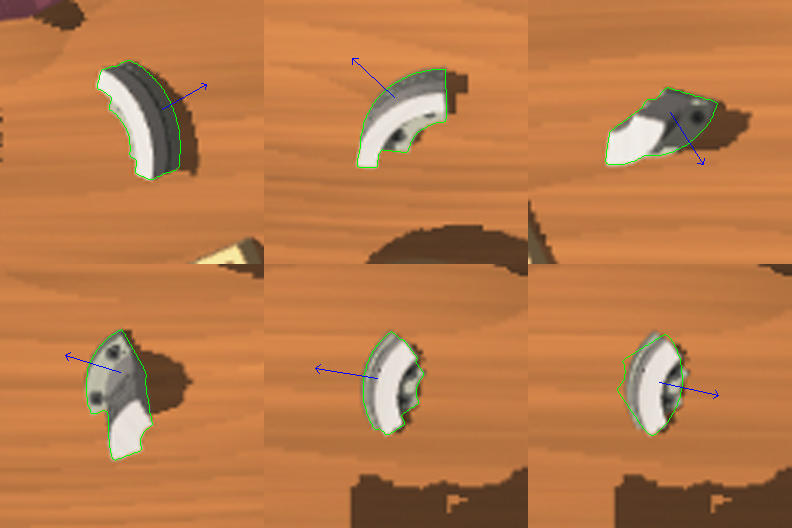

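The composite shows every outline hugging its grey jaw. For std, the flipped fit (middle lower, back at image left) is the right one. Now I'll plan the moves.

```bash
cat > plan.py <<'E'
from h import *
def chain(wps,start=None):
    s=get_state(); f=(s["tool_pos"],s["ee_rot"]) if start is None else start
    for n,x,y,z,yaw in wps:
        dp,rot,q=move([x,y,z],np.deg2rad(yaw),f); print(n,dp,rot[2] if abs(rot[:2]).max()<.1 else rot); f=(np.array([x,y,z]),q)
    return f
def job(n,jx,jy,jyaw,off,zg,bx,by,byaw,start=None,zt=.15):
    """grasp point is off (m) along jaw x from its origin"""
    o=lambda a:off*np.array([np.cos(np.deg2rad(a)),np.sin(np.deg2rad(a))])
    gx,gy=np.array([jx,jy])+o(jyaw); px,py=np.array([bx,by])+o(byaw)
    return chain([(n+" above",gx,gy,zt,jyaw),(n+" down",gx,gy,zg,jyaw),(n+" up",gx,gy,zt,jyaw),(n+" over bay",px,py,zt,byaw),(n+" set",px,py,zg+.007,byaw),(n+" up",px,py,zt,byaw)],start)
E
python3 - <<'E'
from plan import *
f=job("w1",.4461,-.0035,112.6,-.0009,.0145,.4511,.4124,134)
f=job("w2",.6024,.1974,-136.7,-.0009,.0145,.5291,.411,-136,f)
f=job("t1",.4738,.1295,29.9,-.0014,.027,.5589,-.3313,20.8,f)
f=job("t2",.5861,-.1947,-108.7,-.0014,.027,.4559,-.3703,200.8,f)
E
```

```text
w1 above [0.34 5.35 3.01] -4.5
w1 down [0.   0.   3.39] 0.0
w1 up [ 0.    0.   -3.39] 0.0
w1 over bay [-4.12  9.55  0.  ] -4.28
w1 set [0.   0.   3.21] 0.0
w1 up [ 0.    0.   -3.21] 0.0
w2 above [ 0.99 -6.47  0.  ] -17.86
w2 down [0.   0.   3.39] 0.0
w2 up [ 0.    0.   -3.39] 0.0
w2 over bay [-5.14 -2.33  0.  ] -0.14
w2 set [0.   0.   3.21] 0.0
w2 up [ 0.    0.   -3.21] 0.0
t1 above [4.09 5.94 0.  ] 2.82
t1 down [0.   0.   3.08] -0.0
t1 up [ 0.    0.   -3.08] -0.0
t1 over bay [11.04  3.9   0.  ] 1.82
t1 set [0.  0.  2.9] -0.0
t1 up [ 0.   0.  -2.9] -0.0
t2 above [-2.98 -1.91  0.  ] -10.1
t2 down [0.   0.   3.08] 0.0
t2 up [ 0.    0.   -3.08] 0.0
t2 over bay [-1.65  5.21  0.  ] 10.1
t2 set [0.  0.  2.9] -0.0
t2 up [ 0.   0.  -2.9] -0.0
```

{"api": "send_rows", "payload": {
  "newtons": 60,
  "targets": [
    {"dp": [0.34,5.35,3.01],"rot": [0,0,-4.5],"jaw": 45},
    {"dp": [0.34,5.35,3.01],"rot": [0,0,-4.5],"jaw": 45},
    {"dp": [0.34,5.35,3.01],"rot": [0,0,-4.5],"jaw": 45},
    {"dp": [0.34,5.35,3.01],"rot": [0,0,-4.5],"jaw": 45},
    {"dp": [0.34,5.35,3.01],"rot": [0,0,-4.5],"jaw": 45},
    {"dp": [0.34,5.35,3.01],"rot": [0,0,-4.5],"jaw": 45},
    {"dp": [0.34,5.35,3.01],"rot": [0,0,-4.5],"jaw": 45},
    {"dp": [0.34,5.35,3.01],"rot": [0,0,-4.5],"jaw": 45}
  ]
}}

```text
clock: 3.65
tool_pos: [0.4473, -0.0061, 0.1504]
ee_rot: [-0.195, 0.981, -0.0, 0.001]
contact_force: [0.5, 0.0, 0.8]
finger_gap: 0.0449
finger_force: 0.0
```

{"api": "send_rows", "payload": {
  "targets": [
    {"dp": [0,0,1.2],"rot": [0,0,0],"jaw": 45},
    {"dp": [0,0,2.2],"rot": [0,0,0],"jaw": 45},
    {"dp": [0,0,2.9],"rot": [0,0,0],"jaw": 45},
    {"dp": [0,0,3.2],"rot": [0,0,0],"jaw": 45},
    {"dp": [0,0,3.39],"rot": [0,0,0],"jaw": 45},
    {"dp": [0,0,3.39],"rot": [0,0,0],"jaw": 45},
    {"dp": [0,0,3.39],"rot": [0,0,0],"jaw": 45}
  ]
}}

```text
clock: 4.35
tool_pos: [0.4475, -0.0063, 0.0149]
ee_rot: [-0.195, 0.981, -0.0, 0.001]
contact_force: [0.2, 0.2, 0.3]
finger_gap: 0.0451
finger_force: 0.0
```

{"api": "send_rows", "payload": {
  "targets": [
    {"dp": [0,0,0],"rot": [0,0,0],"jaw": 2},
    {"dp": [0,0,0],"rot": [0,0,0],"jaw": 2},
    {"dp": [0,0,0],"rot": [0,0,0],"jaw": 2},
    {"dp": [0,0,0],"rot": [0,0,0],"jaw": 2},
    {"dp": [0,0,0],"rot": [0,0,0],"jaw": 2},
    {"dp": [0,0,0],"rot": [0,0,0],"jaw": 2},
    {"dp": [0,0,0],"rot": [0,0,0],"jaw": 2}
  ]
}}

```text
clock: 5.05
tool_pos: [0.4471, -0.0055, 0.0149]
ee_rot: [-0.195, 0.981, 0.0, 0.001]
contact_force: [-2.1, 1.1, 8.5]
finger_gap: 0.0079
finger_force: 52.8
```

{"api": "send_rows", "payload": {
  "targets": [
    {"dp": [0,0,-0.4],"rot": [0,0,0],"jaw": 2},
    {"dp": [0,0,-1.2],"rot": [0,0,0],"jaw": 2},
    {"dp": [0,0,-2.2],"rot": [0,0,0],"jaw": 2},
    {"dp": [0,0,-3.39],"rot": [0,0,0],"jaw": 2},
    {"dp": [0,0,-3.39],"rot": [0,0,0],"jaw": 2},
    {"dp": [0,0,-3.39],"rot": [0,0,0],"jaw": 2}
  ]
}}

```text
clock: 5.65
tool_pos: [0.4473, -0.0058, 0.1506]
ee_rot: [-0.195, 0.981, -0.0, 0.001]
contact_force: [-0.3, 0.4, -1.2]
finger_gap: 0.0083
finger_force: 53.0
```

```bash
python3 - <<'E'
from h import *
p=cam("wrist");c=p["color"][100:384,130:400]
q=cam("side");o=proj(q,[[.446,-.004,.14]])[0].astype(int);d=q["color"][o[1]-50:o[1]+50,o[0]-60:o[0]+60]
cv2.imwrite("pics/g1.png",np.hstack([cv2.resize(c,(400,420)),cv2.resize(d,(400,420),interpolation=cv2.INTER_CUBIC)]))
print(get_state()["contact_force"],get_state()["finger_gap"])
E
```

```text
[ 0.17989066  0.08407242 -2.55535254] 0.008019243700041727
```

View pics/g1.png

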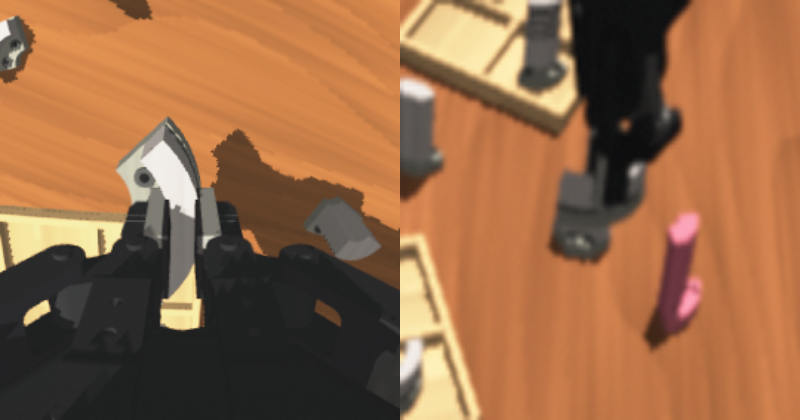

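The wall sits squarely between the pads and the jaw is lifted level. The pink look-alike is untouched. I'll carry it to the bay, recomputing from the measured pose.

```bash
python3 - <<'E'
from plan import *
o=-.0009
px,py=.4511+o*np.cos(np.deg2rad(134)),.4124+o*np.sin(np.deg2rad(134))
chain([("bay",px,py,.15,134),("set",px,py,.0218,134),("up",px,py,.15,134)])
E
```

```text
bay [-4.13  9.58 -0.03] -4.3
set [0.  0.  3.2] 0.0
up [ 0.   0.  -3.2] 0.0
```

{"api": "send_rows", "payload": {
  "targets": [
    {"dp": [-0.6,1.4,0],"rot": [0,0,-0.8],"jaw": 2},
    {"dp": [-1.2,2.8,0],"rot": [0,0,-1.6],"jaw": 2},
    {"dp": [-1.8,4.2,0],"rot": [0,0,-2.4],"jaw": 2},
    {"dp": [-2.4,5.6,0],"rot": [0,0,-3],"jaw": 2},
    {"dp": [-3,7,0],"rot": [0,0,-3.5],"jaw": 2},
    {"dp": [-3.5,8.2,0],"rot": [0,0,-4],"jaw": 2},
    {"dp": [-4,9.2,0],"rot": [0,0,-4.3],"jaw": 2},
    {"dp": [-4.13,9.58,0],"rot": [0,0,-4.3],"jaw": 2}
  ]
}}

```text
clock: 6.55
tool_pos: [0.4511, 0.3958, 0.1476]
ee_rot: [-0.375, 0.927, -0.0, -0.002]
contact_force: [0.6, 0.1, -0.9]
finger_gap: 0.0082
finger_force: 53.1
```

{"api": "send_rows", "payload": {
  "targets": [
    {"dp": [0,0,0],"rot": [0,0,0],"jaw": 2},
    {"dp": [0,0,0],"rot": [0,0,0],"jaw": 2},
    {"dp": [0,0,0],"rot": [0,0,0],"jaw": 2}
  ]
}}

```text
clock: 6.85
tool_pos: [0.4516, 0.3929, 0.1483]
ee_rot: [-0.374, 0.927, -0.0, -0.001]
contact_force: [-0.8, -1.4, -1.2]
finger_gap: 0.0084
finger_force: 60.5
```

```bash
python3 - <<'E'
from plan import *
o=-.0009
px,py=.4511+o*np.cos(np.deg2rad(134)),.4124+o*np.sin(np.deg2rad(134))
chain([("set",px,py,.0218,134),("up",px,py,.15,134)])
E
```

```text
set [-0.34  0.34  3.16] -0.0
up [ 0.   0.  -3.2] 0.0
```

{"api": "send_rows", "payload": {
  "targets": [
    {"dp": [-0.34,0.34,0],"rot": [0,0,0],"jaw": 2},
    {"dp": [-0.34,0.34,1],"rot": [0,0,0],"jaw": 2},
    {"dp": [-0.34,0.34,1.9],"rot": [0,0,0],"jaw": 2},
    {"dp": [-0.34,0.34,2.5],"rot": [0,0,0],"jaw": 2},
    {"dp": [-0.34,0.34,2.85],"rot": [0,0,0],"jaw": 2},
    {"dp": [-0.34,0.34,3.05],"rot": [0,0,0],"jaw": 2},
    {"dp": [-0.34,0.34,3.15],"rot": [0,0,0],"jaw": 2},
    {"dp": [-0.34,0.34,3.15],"rot": [0,0,0],"jaw": 2}
  ]
}}

```text
clock: 7.65
tool_pos: [0.4532, 0.4134, 0.0242]
ee_rot: [-0.374, 0.927, 0.0, 0.0]
contact_force: [0.2, -0.4, -1.5]
finger_gap: 0.0078
finger_force: 60.6
```

```bash
python3 - <<'E'
from plan import *
s=get_state();print(s["tool_pos"],s["contact_force"])
E
```

```text
[0.45316586 0.41340438 0.02420815] [ 0.15265357 -0.41350079 -1.48686261]
```

{"api": "send_rows", "payload": {
  "targets": [
    {"dp": [0,0,0.03],"rot": [0,0,0],"jaw": 2},
    {"dp": [0,0,0.05],"rot": [0,0,0],"jaw": 2},
    {"dp": [0,0,0.07],"rot": [0,0,0],"jaw": 2},
    {"dp": [0,0,0.08],"rot": [0,0,0],"jaw": 2}
  ]
}}

```text
clock: 8.05
tool_pos: [0.4529, 0.4137, 0.021]
ee_rot: [-0.375, 0.927, 0.0, 0.0]
contact_force: [-2.0, -1.0, 6.2]
finger_gap: 0.008
finger_force: 61.7
```

{"api": "send_rows", "payload": {
  "targets": [
    {"dp": [0,0,0],"rot": [0,0,0],"jaw": 12},
    {"dp": [0,0,0],"rot": [0,0,0],"jaw": 20},
    {"dp": [0,0,0],"rot": [0,0,0],"jaw": 40},
    {"dp": [0,0,0],"rot": [0,0,0],"jaw": 40}
  ]
}}

```text
clock: 8.45
tool_pos: [0.4527, 0.4135, 0.0205]
ee_rot: [-0.375, 0.927, -0.0, 0.0]
contact_force: [0.2, -0.2, 0.5]
finger_gap: 0.0399
finger_force: 0.0
```

{"api": "send_rows", "payload": {
  "targets": [
    {"dp": [0,0,-0.5],"rot": [0,0,0],"jaw": 40},
    {"dp": [0,0,-1.5],"rot": [0,0,0],"jaw": 40},
    {"dp": [0,0,-2.5],"rot": [0,0,0],"jaw": 40},
    {"dp": [0,0,-3.2],"rot": [0,0,0],"jaw": 40},
    {"dp": [0,0,-3.2],"rot": [0,0,0],"jaw": 40}
  ]
}}

```text
clock: 8.95
tool_pos: [0.4548, 0.415, 0.153]
ee_rot: [-0.375, 0.927, 0.001, 0.003]
contact_force: [-0.2, 0.7, 0.3]
finger_gap: 0.0398
finger_force: 0.0
```

```bash
cat > above.py <<'E'
import sys
from plan import *
# usage: jx jy jyaw off zg yawtool(deg, intermediate first turn relative allowed)
s=get_state();x,y,yaw,off,zg=map(float,sys.argv[1:6])
gx,gy=x+off*np.cos(np.deg2rad(yaw)),y+off*np.sin(np.deg2rad(yaw))
print(s["tool_pos"],s["q"].round(2),s["contact_force"].round(1));chain([("above",gx,gy,.15,yaw),("down",gx,gy,zg,yaw)])
E
python3 above.py .6024 .1974 -136.7 -.0009 .0145
```

```text
[0.45482656 0.41501731 0.15296101] [ 0.62  0.51 -0.04  1.02  0.   -0.15] [-0.2  0.7  0.3]
above [ 1.1  -6.48  0.07] -17.86
down [0.   0.   3.39] 0.0
```

{"api": "send_rows", "payload": {
  "targets": [
    {"dp": [0,-1,0],"rot": [0,0,1.5],"jaw": 45},
    {"dp": [0.1,-2,0],"rot": [0,0,3],"jaw": 45},
    {"dp": [0.3,-3,0],"rot": [0,0,4.5],"jaw": 45},
    {"dp": [0.5,-4,0],"rot": [0,0,6],"jaw": 45},
    {"dp": [0.7,-5,0],"rot": [0,0,7.5],"jaw": 45},
    {"dp": [0.9,-6,0],"rot": [0,0,9],"jaw": 45},
    {"dp": [1.1,-6.48,0.07],"rot": [0,0,10.5],"jaw": 45},
    {"dp": [1.1,-6.48,0.07],"rot": [0,0,12],"jaw": 45}
  ]
}}

```text
clock: 9.75
tool_pos: [0.6019, 0.1933, 0.1442]
ee_rot: [0.144, 0.99, -0.001, -0.001]
contact_force: [0.3, 0.5, 0.8]
finger_gap: 0.0449
finger_force: 0.0
```

{"api": "send_rows", "payload": {
  "targets": [
    {"dp": [0,0,0],"rot": [0,0,1.5],"jaw": 45},
    {"dp": [0,0,0],"rot": [0,0,3],"jaw": 45},
    {"dp": [0,0,0],"rot": [0,0,4.5],"jaw": 45},
    {"dp": [0,0,0],"rot": [0,0,6.1],"jaw": 45},
    {"dp": [0,0,0],"rot": [0,0,6.1],"jaw": 45},
    {"dp": [0,0,0],"rot": [0,0,6.1],"jaw": 45}
  ]
}}

```text
clock: 10.35
tool_pos: [0.6008, 0.1964, 0.145]
ee_rot: [0.393, 0.92, -0.0, -0.0]
contact_force: [0.2, -0.1, 1.0]
finger_gap: 0.0451
finger_force: 0.0
```

```bash
python3 above.py .6024 .1974 -136.7 -.0009 .0145
```

```text
[0.60082474 0.19637652 0.14504287] [ 0.2   0.55  0.02  1.04 -0.    1.01] [ 0.2 -0.1  1. ]
above [-0.01  0.07 -0.12] 0.09
down [0.   0.   3.39] -0.0
```

{"api": "send_rows", "payload": {
  "targets": [
    {"dp": [0,0.07,1.2],"rot": [0,0,0.1],"jaw": 45},
    {"dp": [0,0.07,2.2],"rot": [0,0,0.1],"jaw": 45},
    {"dp": [0,0.07,2.8],"rot": [0,0,0.1],"jaw": 45},
    {"dp": [0,0.07,3.1],"rot": [0,0,0.1],"jaw": 45},
    {"dp": [0,0.07,3.26],"rot": [0,0,0.1],"jaw": 45},
    {"dp": [0,0.07,3.26],"rot": [0,0,0.1],"jaw": 45},
    {"dp": [0,0.07,3.26],"rot": [0,0,0.1],"jaw": 45}
  ]
}}

```text
clock: 11.05
tool_pos: [0.6042, 0.1986, 0.0166]
ee_rot: [0.398, 0.917, 0.001, 0.001]
contact_force: [0.3, 0.3, 0.6]
finger_gap: 0.0452
finger_force: 0.0
```

{"api": "send_rows", "payload": {
  "targets": [
    {"dp": [0,0,0],"rot": [0,0,0],"jaw": 2},
    {"dp": [0,0,0],"rot": [0,0,0],"jaw": 2},
    {"dp": [0,0,0],"rot": [0,0,0],"jaw": 2},
    {"dp": [0,0,0],"rot": [0,0,0],"jaw": 2},
    {"dp": [0,0,0],"rot": [0,0,0],"jaw": 2},
    {"dp": [0,0,0],"rot": [0,0,0],"jaw": 2},
    {"dp": [0,0,0],"rot": [0,0,0],"jaw": 2}
  ]
}}

```text
clock: 11.75
tool_pos: [0.6034, 0.1982, 0.0163]
ee_rot: [0.399, 0.917, 0.0, 0.0]
contact_force: [-2.4, -1.8, 6.4]
finger_gap: 0.0079
finger_force: 53.3
```

{"api": "send_rows", "payload": {
  "targets": [
    {"dp": [0,0,-0.4],"rot": [0,0,0],"jaw": 2},
    {"dp": [0,0,-1.2],"rot": [0,0,0],"jaw": 2},
    {"dp": [0,0,-2.2],"rot": [0,0,0],"jaw": 2},
    {"dp": [0,0,-3.3],"rot": [0,0,0],"jaw": 2},
    {"dp": [0,0,-3.3],"rot": [0,0,0],"jaw": 2},
    {"dp": [0,0,-3.3],"rot": [0,0,0],"jaw": 2}
  ]
}}

```text
clock: 12.35
tool_pos: [0.6038, 0.1985, 0.1484]
ee_rot: [0.399, 0.917, 0.001, 0.001]
contact_force: [-0.9, 1.0, -2.2]
finger_gap: 0.0079
finger_force: 53.1
```

```bash
python3 above.py .5291 .411 -136 -.0009 .022
```

```text
[0.60379609 0.19852093 0.14839893] [0.2  0.55 0.03 1.05 0.   1.02] [-0.9  1.  -2.2]
above [ 5.16  2.28 -0.04] -0.2
down [0.  0.  3.2] 0.0
```

{"api": "send_rows", "payload": {
  "targets": [
    {"dp": [0.8,0.35,0],"rot": [0,0,0],"jaw": 2},
    {"dp": [1.8,0.8,0],"rot": [0,0,0],"jaw": 2},
    {"dp": [2.8,1.24,0],"rot": [0,0,0],"jaw": 2},
    {"dp": [3.8,1.68,0],"rot": [0,0,0],"jaw": 2},
    {"dp": [4.7,2.1,0],"rot": [0,0,-0.2],"jaw": 2},
    {"dp": [5.16,2.28,0],"rot": [0,0,-0.2],"jaw": 2},
    {"dp": [5.16,2.28,0],"rot": [0,0,-0.2],"jaw": 2},
    {"dp": [5.16,2.28,0],"rot": [0,0,-0.2],"jaw": 2}
  ]
}}

```text
clock: 13.15
tool_pos: [0.5285, 0.4107, 0.146]
ee_rot: [0.391, 0.921, -0.001, -0.0]
contact_force: [0.5, -0.8, -0.6]
finger_gap: 0.0079
finger_force: 53.2
```

```bash
python3 above.py .5291 .411 -136 -.0009 .0235
```

```text
[0.52853883 0.41074804 0.14597399] [ 0.55  0.62  0.14  1.1  -0.    1.35] [ 0.5 -0.8 -0.6]
above [-0.01  0.04 -0.1 ] 0.0
down [0.   0.   3.16] 0.0
```

{"api": "send_rows", "payload": {
  "targets": [
    {"dp": [0,0,1],"rot": [0,0,0],"jaw": 2},
    {"dp": [0,0,1.9],"rot": [0,0,0],"jaw": 2},
    {"dp": [0,0,2.5],"rot": [0,0,0],"jaw": 2},
    {"dp": [0,0,2.8],"rot": [0,0,0],"jaw": 2},
    {"dp": [0,0,2.95],"rot": [0,0,0],"jaw": 2},
    {"dp": [0,0,3.05],"rot": [0,0,0],"jaw": 2},
    {"dp": [0,0,3.05],"rot": [0,0,0],"jaw": 2},
    {"dp": [0,0,3.05],"rot": [0,0,0],"jaw": 2}
  ]
}}

```text
clock: 13.95
tool_pos: [0.5298, 0.4119, 0.0265]
ee_rot: [0.391, 0.921, 0.001, 0.001]
contact_force: [0.2, -0.4, -1.9]
finger_gap: 0.0083
finger_force: 53.2
```

{"api": "send_rows", "payload": {
  "targets": [
    {"dp": [0,0,0.04],"rot": [0,0,0],"jaw": 2},
    {"dp": [0,0,0.07],"rot": [0,0,0],"jaw": 2},
    {"dp": [0,0,0.1],"rot": [0,0,0],"jaw": 2},
    {"dp": [0,0,0.11],"rot": [0,0,0],"jaw": 2},
    {"dp": [0,0,0.11],"rot": [0,0,0],"jaw": 2}
  ]
}}

```text
clock: 14.45
tool_pos: [0.5293, 0.4118, 0.0223]
ee_rot: [0.391, 0.921, 0.0, 0.0]
contact_force: [-3.7, -2.3, 10.1]
finger_gap: 0.0081
finger_force: 54.9
```

{"api": "send_rows", "payload": {
  "targets": [
    {"dp": [0,0,0],"rot": [0,0,0],"jaw": 12},
    {"dp": [0,0,0],"rot": [0,0,0],"jaw": 20},
    {"dp": [0,0,0],"rot": [0,0,0],"jaw": 40},
    {"dp": [0,0,0],"rot": [0,0,0],"jaw": 40}
  ]
}}

```text
clock: 14.85
tool_pos: [0.529, 0.4115, 0.0207]
ee_rot: [0.391, 0.921, -0.0, -0.0]
contact_force: [0.9, 0.8, 0.2]
finger_gap: 0.0397
finger_force: 0.0
```

{"api": "send_rows", "payload": {
  "targets": [
    {"dp": [0,0,-0.5],"rot": [0,0,0],"jaw": 40},
    {"dp": [0,0,-1.5],"rot": [0,0,0],"jaw": 40},
    {"dp": [0,0,-2.5],"rot": [0,0,0],"jaw": 40},
    {"dp": [0,0,-3.2],"rot": [0,0,0],"jaw": 40},
    {"dp": [0,0,-3.2],"rot": [0,0,0],"jaw": 40}
  ]
}}

```text
clock: 15.35
tool_pos: [0.5313, 0.4129, 0.1537]
ee_rot: [0.391, 0.921, 0.003, 0.002]
contact_force: [-0.6, 1.0, 0.5]
finger_gap: 0.0399
finger_force: 0.0
```

```bash
python3 above.py .4738 .1295 29.9 -.0014 .027; python3 - <<'E'
from h import *
p=cam("wrist");cv2.imwrite("pics/w2placed.png",p["color"])
E
```

```text
[0.53133447 0.41292541 0.1537051 ] [ 0.55  0.61  0.15  1.1  -0.    1.35] [-0.6  1.   0.5]
above [-4.09 -5.99  0.06] 2.82
down [0.   0.   3.08] 0.0
```

View pics/w2placed.png

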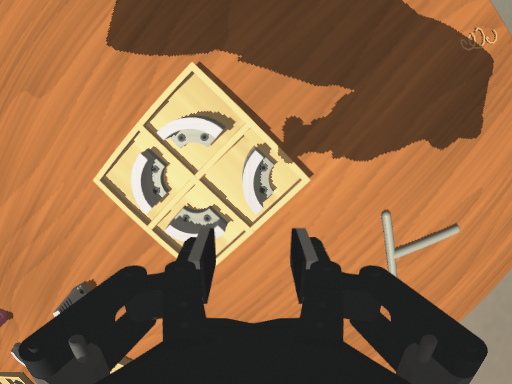

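The wrist view shows all four wide jaws flat in their bays, at (193,130), (150,180), (262,180) and (195,222). Next is tall_jaw_1.

{"api": "send_rows", "payload": {
  "targets": [
    {"dp": [-0.7,-1,0],"rot": [0,0,0.5],"jaw": 50},
    {"dp": [-1.3,-2,0],"rot": [0,0,1],"jaw": 50},
    {"dp": [-2,-3,0],"rot": [0,0,1.5],"jaw": 50},
    {"dp": [-2.7,-4,0],"rot": [0,0,2],"jaw": 50},
    {"dp": [-3.4,-5,0],"rot": [0,0,2.5],"jaw": 50},
    {"dp": [-4.09,-5.99,0.06],"rot": [0,0,2.82],"jaw": 50},
    {"dp": [-4.09,-5.99,0.06],"rot": [0,0,2.82],"jaw": 50},
    {"dp": [-4.09,-5.99,0.06],"rot": [0,0,2.82],"jaw": 50}
  ]
}}

```text
clock: 16.2
tool_pos: [0.4698, 0.1264, 0.1457]
ee_rot: [0.502, 0.865, -0.0, -0.001]
contact_force: [0.2, 0.7, 0.1]
finger_gap: 0.0504
finger_force: 0.0
```

```bash
python3 above.py .4738 .1295 29.9 -.0014 .027
```

```text
[0.46978637 0.12639319 0.14574667] [ 0.11  0.29 -0.4   0.89  0.    1.16] [0.2 0.7 0.1]
above [ 0.02  0.09 -0.11] -0.03
down [0.   0.   3.08] 0.0
```

{"api": "send_rows", "payload": {
  "targets": [
    {"dp": [0.02,0.06,0.8],"rot": [0,0,0],"jaw": 50},
    {"dp": [0.02,0.06,1.6],"rot": [0,0,0],"jaw": 50},
    {"dp": [0.02,0.06,2.3],"rot": [0,0,0],"jaw": 50},
    {"dp": [0.02,0.06,2.8],"rot": [0,0,0],"jaw": 50},
    {"dp": [0.02,0.06,2.97],"rot": [0,0,0],"jaw": 50},
    {"dp": [0.02,0.06,2.97],"rot": [0,0,0],"jaw": 50},
    {"dp": [0.02,0.06,2.97],"rot": [0,0,0],"jaw": 50}
  ]
}}

```text
clock: 16.9
tool_pos: [0.4726, 0.1299, 0.0283]
ee_rot: [0.5, 0.866, 0.0, 0.0]
contact_force: [0.7, 1.3, -0.1]
finger_gap: 0.0502
finger_force: 0.0
```

{"api": "send_rows", "payload": {
  "targets": [
    {"dp": [0,0,0],"rot": [0,0,0],"jaw": 2},
    {"dp": [0,0,0],"rot": [0,0,0],"jaw": 2},
    {"dp": [0,0,0],"rot": [0,0,0],"jaw": 2},
    {"dp": [0,0,0],"rot": [0,0,0],"jaw": 2},
    {"dp": [0,0,0],"rot": [0,0,0],"jaw": 2},
    {"dp": [0,0,0],"rot": [0,0,0],"jaw": 2},
    {"dp": [0,0,0],"rot": [0,0,0],"jaw": 2}
  ]
}}

```text
clock: 17.6
tool_pos: [0.4729, 0.1294, 0.0285]
ee_rot: [0.501, 0.866, 0.001, 0.001]
contact_force: [-0.2, 0.4, 6.0]
finger_gap: 0.0148
finger_force: 58.6
```

{"api": "send_rows", "payload": {
  "targets": [
    {"dp": [0,0,-0.4],"rot": [0,0,0],"jaw": 2},
    {"dp": [0,0,-1.2],"rot": [0,0,0],"jaw": 2},
    {"dp": [0,0,-2.2],"rot": [0,0,0],"jaw": 2},
    {"dp": [0,0,-3.1],"rot": [0,0,0],"jaw": 2},
    {"dp": [0,0,-3.1],"rot": [0,0,0],"jaw": 2},
    {"dp": [0,0,-3.1],"rot": [0,0,0],"jaw": 2}
  ]
}}

```text
clock: 18.2
tool_pos: [0.4723, 0.1293, 0.152]
ee_rot: [0.501, 0.866, 0.0, 0.001]
contact_force: [-0.4, -0.5, -3.4]
finger_gap: 0.0147
finger_force: 58.7
```

```bash
python3 above.py .5589 -.3313 20.8 -.0014 .036
```

```text
[0.472333   0.12926657 0.15201075] [ 0.12  0.29 -0.38  0.9   0.    1.17] [-0.4 -0.5 -3.4]
above [-11.05  -3.9    0.05] 1.82
down [0.   0.   2.85] 0.0
```

{"api": "send_rows", "payload": {
  "targets": [
    {"dp": [-0.7,-0.25,0],"rot": [0,0,0],"jaw": 2},
    {"dp": [-1.7,-0.6,0],"rot": [0,0,0],"jaw": 2},
    {"dp": [-2.7,-0.95,0],"rot": [0,0,0.3],"jaw": 2},
    {"dp": [-3.7,-1.3,0],"rot": [0,0,0.6],"jaw": 2},
    {"dp": [-4.7,-1.65,0],"rot": [0,0,0.9],"jaw": 2},
    {"dp": [-5.7,-2,0],"rot": [0,0,1.2],"jaw": 2},
    {"dp": [-6.6,-2.33,0],"rot": [0,0,1.5],"jaw": 2},
    {"dp": [-7,-2.5,0],"rot": [0,0,1.8],"jaw": 2}
  ]
}}

```text
clock: 19.0
tool_pos: [0.5244, -0.1661, 0.1497]
ee_rot: [0.569, 0.823, -0.0, -0.001]
contact_force: [0.7, -0.1, -2.7]
finger_gap: 0.015
finger_force: 58.8
```

```bash
python3 above.py .5589 -.3313 20.8 -.0014 .036
```

```text
[ 0.52437722 -0.16607523  0.14972935] [-0.44  0.4  -0.22  0.95 -0.    0.77] [ 0.7 -0.1 -2.7]
above [-4.17 -0.69 -0.01] -0.02
down [0.   0.   2.85] 0.0
```

{"api": "send_rows", "payload": {
  "targets": [
    {"dp": [-1,-0.16,0],"rot": [0,0,0],"jaw": 2},
    {"dp": [-2,-0.33,0],"rot": [0,0,0],"jaw": 2},
    {"dp": [-3,-0.5,0],"rot": [0,0,0],"jaw": 2},
    {"dp": [-3.8,-0.63,0],"rot": [0,0,0],"jaw": 2},
    {"dp": [-4.1,-0.69,0],"rot": [0,0,0],"jaw": 2},
    {"dp": [-4.1,-0.69,0],"rot": [0,0,0],"jaw": 2},
    {"dp": [-4.1,-0.69,0],"rot": [0,0,0],"jaw": 2}
  ]
}}

```text
clock: 19.7
tool_pos: [0.557, -0.3248, 0.1505]
ee_rot: [0.567, 0.824, 0.0, -0.001]
contact_force: [-0.3, 1.2, -1.7]
finger_gap: 0.0146
finger_force: 58.8
```

```bash
python3 above.py .5589 -.3313 20.8 -.0014 .036
```

```text
[ 0.55704618 -0.32483869  0.15052273] [-0.64  0.57  0.07  1.07  0.    0.56] [-0.3  1.2 -1.7]
above [-0.17 -0.05  0.01] 0.02
down [0.   0.   2.85] 0.0
```

{"api": "send_rows", "payload": {
  "targets": [
    {"dp": [-0.17,-0.05,0.6],"rot": [0,0,0],"jaw": 2},
    {"dp": [-0.17,-0.05,1.4],"rot": [0,0,0],"jaw": 2},
    {"dp": [-0.17,-0.05,2.1],"rot": [0,0,0],"jaw": 2},
    {"dp": [-0.17,-0.05,2.6],"rot": [0,0,0],"jaw": 2},
    {"dp": [-0.17,-0.05,2.8],"rot": [0,0,0],"jaw": 2},
    {"dp": [-0.17,-0.05,2.83],"rot": [0,0,0],"jaw": 2},
    {"dp": [-0.17,-0.05,2.83],"rot": [0,0,0],"jaw": 2}
  ]
}}

```text
clock: 20.4
tool_pos: [0.5588, -0.333, 0.0394]
ee_rot: [0.567, 0.824, 0.0, 0.0]
contact_force: [0.7, -0.0, -2.2]
finger_gap: 0.0146
finger_force: 58.8
```

Within 2 mm laterally and 5 mm above contact, so I'll creep down.

{"api": "send_rows", "payload": {
  "targets": [
    {"dp": [0,0,0.05],"rot": [0,0,0],"jaw": 2},
    {"dp": [0,0,0.08],"rot": [0,0,0],"jaw": 2},
    {"dp": [0,0,0.1],"rot": [0,0,0],"jaw": 2},
    {"dp": [0,0,0.12],"rot": [0,0,0],"jaw": 2},
    {"dp": [0,0,0.13],"rot": [0,0,0],"jaw": 2},
    {"dp": [0,0,0.13],"rot": [0,0,0],"jaw": 2}
  ]
}}

```text
clock: 21.0
tool_pos: [0.5585, -0.3336, 0.0345]
ee_rot: [0.567, 0.824, -0.0, 0.0]
contact_force: [-3.1, 2.7, 9.0]
finger_gap: 0.0147
finger_force: 60.1
```

{"api": "send_rows", "payload": {
  "targets": [
    {"dp": [0,0,0],"rot": [0,0,0],"jaw": 18},
    {"dp": [0,0,0],"rot": [0,0,0],"jaw": 25},
    {"dp": [0,0,0],"rot": [0,0,0],"jaw": 40},
    {"dp": [0,0,0],"rot": [0,0,0],"jaw": 40},
    {"dp": [0,0,0],"rot": [0,0,0],"jaw": 40}
  ]
}}

```text
clock: 21.5
tool_pos: [0.5583, -0.3334, 0.0332]
ee_rot: [0.567, 0.824, 0.0, -0.0]
contact_force: [0.9, -0.3, -0.4]
finger_gap: 0.04
finger_force: 0.0
```

{"api": "send_rows", "payload": {
  "targets": [
    {"dp": [0,0,-0.5],"rot": [0,0,0],"jaw": 40},
    {"dp": [0,0,-1.5],"rot": [0,0,0],"jaw": 40},
    {"dp": [0,0,-2.5],"rot": [0,0,0],"jaw": 40},
    {"dp": [0,0,-3],"rot": [0,0,0],"jaw": 40},
    {"dp": [0,0,-3],"rot": [0,0,0],"jaw": 40},
    {"dp": [0,0,-3],"rot": [0,0,0],"jaw": 40}
  ]
}}

```text
clock: 22.1
tool_pos: [0.5583, -0.3334, 0.1532]
ee_rot: [0.567, 0.824, 0.0, 0.0]
contact_force: [-0.4, 0.5, -0.0]
finger_gap: 0.0397
finger_force: 0.0
```

```bash
python3 above.py .5861 -.1947 -108.7 -.0014 .027
```

```text
[ 0.55831895 -0.33342639  0.15316456] [-0.65  0.58  0.09  1.08  0.    0.56] [-0.4  0.5 -0. ]
above [3.02 1.91 0.08] -10.08
down [0.   0.   3.08] -0.0
```

{"api": "send_rows", "payload": {
  "targets": [
    {"dp": [0.5,0.3,0],"rot": [0,0,-1.4],"jaw": 50},
    {"dp": [1,0.7,0],"rot": [0,0,-2.9],"jaw": 50},
    {"dp": [1.6,1,0],"rot": [0,0,-4.4],"jaw": 50},
    {"dp": [2.2,1.4,0],"rot": [0,0,-5.9],"jaw": 50},
    {"dp": [2.7,1.7,0],"rot": [0,0,-7.4],"jaw": 50},
    {"dp": [3.02,1.91,0.08],"rot": [0,0,-8.9],"jaw": 50},
    {"dp": [3.02,1.91,0.08],"rot": [0,0,-10.1],"jaw": 50},
    {"dp": [3.02,1.91,0.08],"rot": [0,0,-10.1],"jaw": 50}
  ]
}}

```text
clock: 22.9
tool_pos: [0.5858, -0.1923, 0.1483]
ee_rot: [0.16, 0.987, 0.0, -0.001]
contact_force: [0.7, -0.9, -0.2]
finger_gap: 0.0497
finger_force: 0.0
```

```bash
python3 above.py .5861 -.1947 -108.7 -.0014 .027
```

```text
[ 0.58575596 -0.19230224  0.14833724] [-0.44  0.52 -0.03  1.03 -0.   -0.11] [ 0.7 -0.9 -0.2]
above [-0.03 -0.02 -0.04] 0.05
down [0.   0.   3.08] -0.0
```

{"api": "send_rows", "payload": {
  "targets": [
    {"dp": [-0.03,-0.02,0.8],"rot": [0,0,0],"jaw": 50},
    {"dp": [-0.03,-0.02,1.6],"rot": [0,0,0],"jaw": 50},
    {"dp": [-0.03,-0.02,2.3],"rot": [0,0,0],"jaw": 50},
    {"dp": [-0.03,-0.02,2.8],"rot": [0,0,0],"jaw": 50},
    {"dp": [-0.03,-0.02,3.04],"rot": [0,0,0],"jaw": 50},
    {"dp": [-0.03,-0.02,3.04],"rot": [0,0,0],"jaw": 50},
    {"dp": [-0.03,-0.02,3.04],"rot": [0,0,0],"jaw": 50}
  ]
}}

```text
clock: 23.6
tool_pos: [0.5877, -0.1948, 0.0289]
ee_rot: [0.162, 0.987, -0.0, 0.0]
contact_force: [-0.4, 0.5, 0.7]
finger_gap: 0.0499
finger_force: 0.0
```

{"api": "send_rows", "payload": {
  "targets": [
    {"dp": [0,0,0],"rot": [0,0,0],"jaw": 2},
    {"dp": [0,0,0],"rot": [0,0,0],"jaw": 2},
    {"dp": [0,0,0],"rot": [0,0,0],"jaw": 2},
    {"dp": [0,0,0],"rot": [0,0,0],"jaw": 2},
    {"dp": [0,0,0],"rot": [0,0,0],"jaw": 2},
    {"dp": [0,0,0],"rot": [0,0,0],"jaw": 2},
    {"dp": [0,0,0],"rot": [0,0,0],"jaw": 2}
  ]
}}

```text
clock: 24.3
tool_pos: [0.5881, -0.1948, 0.0296]
ee_rot: [0.162, 0.987, -0.0, 0.001]
contact_force: [-1.4, -0.2, 6.2]
finger_gap: 0.0146
finger_force: 58.6
```

{"api": "send_rows", "payload": {
  "targets": [
    {"dp": [0,0,-0.4],"rot": [0,0,0],"jaw": 2},
    {"dp": [0,0,-1.2],"rot": [0,0,0],"jaw": 2},
    {"dp": [0,0,-2.2],"rot": [0,0,0],"jaw": 2},
    {"dp": [0,0,-3.1],"rot": [0,0,0],"jaw": 2},
    {"dp": [0,0,-3.1],"rot": [0,0,0],"jaw": 2},
    {"dp": [0,0,-3.1],"rot": [0,0,0],"jaw": 2}
  ]
}}

```text
clock: 24.9
tool_pos: [0.5878, -0.1946, 0.1532]
ee_rot: [0.162, 0.987, -0.0, 0.001]
contact_force: [-0.8, 0.1, -2.5]
finger_gap: 0.0147
finger_force: 58.6
```

```bash
python3 above.py .4559 -.3703 200.8 -.0014 .036; python3 above.py .45 -.27 200.8 -.0014 .036
```

```text
[ 0.58781669 -0.19458281  0.15316254] [-0.44  0.52 -0.02  1.04  0.   -0.11] [-0.8  0.1 -2.5]
above [ 1.7  -5.19  0.08] 10.12
down [0.   0.   2.85] -0.0
[ 0.58781669 -0.19458281  0.15316254] [-0.44  0.52 -0.02  1.04  0.   -0.11] [-0.8  0.1 -2.5]
above [ 2.64 -2.86  0.08] 10.12
down [0.   0.   2.85] -0.0
```

{"api": "send_rows", "payload": {
  "targets": [
    {"dp": [0.2,-0.6,0],"rot": [0,0,1.4],"jaw": 2},
    {"dp": [0.5,-1.5,0],"rot": [0,0,2.9],"jaw": 2},
    {"dp": [0.8,-2.4,0],"rot": [0,0,4.4],"jaw": 2},
    {"dp": [1.1,-3.3,0],"rot": [0,0,5.9],"jaw": 2},
    {"dp": [1.4,-4.2,0],"rot": [0,0,7.4],"jaw": 2},
    {"dp": [1.6,-4.9,0],"rot": [0,0,8.9],"jaw": 2},
    {"dp": [1.7,-5.19,0],"rot": [0,0,10.1],"jaw": 2},
    {"dp": [1.7,-5.19,0],"rot": [0,0,10.1],"jaw": 2}
  ]
}}

```text
clock: 25.7
tool_pos: [0.4549, -0.3702, 0.1508]
ee_rot: [0.569, 0.822, 0.0, -0.001]
contact_force: [0.7, 1.2, -1.1]
finger_gap: 0.0147
finger_force: 58.7
```

```bash
python3 above.py .4559 -.3703 200.8 -.0014 .036
```

```text
[ 0.45491571 -0.37020678  0.15076974] [-0.81  0.46 -0.11  1.   -0.    0.4 ] [ 0.7  1.2 -1.1]
above [-0.01  0.06  0.02] -0.03
down [0.   0.   2.85] -0.0
```

{"api": "send_rows", "payload": {
  "targets": [
    {"dp": [0,0.03,0.6],"rot": [0,0,0],"jaw": 2},
    {"dp": [0,0.03,1.4],"rot": [0,0,0],"jaw": 2},
    {"dp": [0,0.03,2.1],"rot": [0,0,0],"jaw": 2},
    {"dp": [0,0.03,2.6],"rot": [0,0,0],"jaw": 2},
    {"dp": [0,0.03,2.8],"rot": [0,0,0],"jaw": 2},
    {"dp": [0,0.03,2.83],"rot": [0,0,0],"jaw": 2},
    {"dp": [0,0.03,2.83],"rot": [0,0,0],"jaw": 2}
  ]
}}

```text
clock: 26.4
tool_pos: [0.4584, -0.3689, 0.0397]
ee_rot: [0.567, 0.824, 0.0, 0.0]
contact_force: [-0.3, 1.1, -1.3]
finger_gap: 0.0144
finger_force: 58.8
```

{"api": "send_rows", "payload": {
  "targets": [
    {"dp": [0,0,0.05],"rot": [0,0,0],"jaw": 2},
    {"dp": [0,0,0.08],"rot": [0,0,0],"jaw": 2},
    {"dp": [0,0,0.1],"rot": [0,0,0],"jaw": 2},
    {"dp": [0,0,0.11],"rot": [0,0,0],"jaw": 2},
    {"dp": [0,0,0.12],"rot": [0,0,0],"jaw": 2},
    {"dp": [0,0,0.12],"rot": [0,0,0],"jaw": 2}
  ]
}}

```text
clock: 27.0
tool_pos: [0.4582, -0.3694, 0.0356]
ee_rot: [0.567, 0.824, -0.0, 0.001]
contact_force: [-1.1, 2.6, 9.1]
finger_gap: 0.0146
finger_force: 60.3
```

{"api": "send_rows", "payload": {
  "targets": [
    {"dp": [0,0,0],"rot": [0,0,0],"jaw": 18},
    {"dp": [0,0,0],"rot": [0,0,0],"jaw": 25},
    {"dp": [0,0,0],"rot": [0,0,0],"jaw": 40},
    {"dp": [0,0,0],"rot": [0,0,0],"jaw": 40},
    {"dp": [0,0,0],"rot": [0,0,0],"jaw": 40}
  ]
}}

```text
clock: 27.5
tool_pos: [0.4579, -0.3691, 0.0344]
ee_rot: [0.567, 0.824, 0.0, -0.0]
contact_force: [0.2, -0.2, -0.5]
finger_gap: 0.0403
finger_force: 0.0
```

{"api": "send_rows", "payload": {
  "targets": [
    {"dp": [0,0,-0.5],"rot": [0,0,0],"jaw": 40},
    {"dp": [0,0,-1.5],"rot": [0,0,0],"jaw": 40},
    {"dp": [0,0,-2.5],"rot": [0,0,0],"jaw": 40},
    {"dp": [0,0,-3],"rot": [0,0,0],"jaw": 40},
    {"dp": [0,0,-3],"rot": [0,0,0],"jaw": 40},
    {"dp": [0,0,-3],"rot": [0,0,0],"jaw": 40}
  ]
}}

```text
clock: 28.1
tool_pos: [0.4579, -0.3691, 0.1544]
ee_rot: [0.567, 0.824, -0.0, 0.0]
contact_force: [-0.3, 0.4, 0.2]
finger_gap: 0.0402
finger_force: 0.0
```

```bash
python3 above.py .4488 -.1408 -98.4 -.0015 .0145
```

```text
[ 0.45793351 -0.36912237  0.15437905] [-0.8   0.46 -0.11  1.   -0.    0.4 ] [-0.3  0.4  0.2]
above [5.45 1.84 0.11] -12.14
down [0.   0.   3.39] -0.0
```

Now the std jaw.

{"api": "send_rows", "payload": {
  "targets": [
    {"dp": [0.8,0.3,0],"rot": [0,0,-1.5],"jaw": 45},
    {"dp": [1.7,0.6,0],"rot": [0,0,-3],"jaw": 45},
    {"dp": [2.6,0.9,0],"rot": [0,0,-4.5],"jaw": 45},
    {"dp": [3.5,1.2,0],"rot": [0,0,-6],"jaw": 45},
    {"dp": [4.4,1.5,0],"rot": [0,0,-7.5],"jaw": 45},
    {"dp": [5.2,1.75,0.1],"rot": [0,0,-9],"jaw": 45},
    {"dp": [5.45,1.84,0.1],"rot": [0,0,-10.5],"jaw": 45},
    {"dp": [5.45,1.84,0.1],"rot": [0,0,-12.1],"jaw": 45}
  ]
}}

```text
clock: 28.9
tool_pos: [0.4475, -0.1368, 0.149]
ee_rot: [0.071, 0.997, 0.001, -0.001]
contact_force: [0.1, 0.1, 0.2]
finger_gap: 0.045
finger_force: 0.0
```

{"api": "send_rows", "payload": {
  "targets": [
    {"dp": [0,0,0],"rot": [0,0,0],"jaw": 45},
    {"dp": [0,0,0],"rot": [0,0,0],"jaw": 45}
  ]
}}

```text
clock: 29.1
tool_pos: [0.4483, -0.139, 0.1496]
ee_rot: [0.077, 0.997, 0.0, -0.001]
contact_force: [-0.0, 0.1, -0.4]
finger_gap: 0.0453
finger_force: 0.0
```

```bash
python3 above.py .4488 -.1408 -98.4 -.0015 .0145
python3 - <<'E'
from h import *
p=cam("wrist")
t=lambda p,x0,x1,y0,y1:cv2.resize(ortho(p,x0,x1,y0,y1,.016,1800),(400,400))
o=proj(p,[[.4488,-.1408,.02]])[0].astype(int);print(o)
c=np.zeros((400,400,3),np.uint8);d=p["color"][o[1]-50:o[1]+50,o[0]-50:o[0]+50];d=cv2.resize(d,(400,400),interpolation=cv2.INTER_CUBIC)
cv2.imwrite("pics/s1.png",np.hstack([t(p,.51,.73,-.115,.105),d]))
E
```

```text
[ 0.44834388 -0.13903557  0.14962291] [-0.46  0.25 -0.43  0.89 -0.   -0.3 ] [-0.   0.1 -0.4]
above [-0.02 -0.   -0.01] -0.09
down [0.   0.   3.39] -0.0
[250 183]
```

View pics/s1.png

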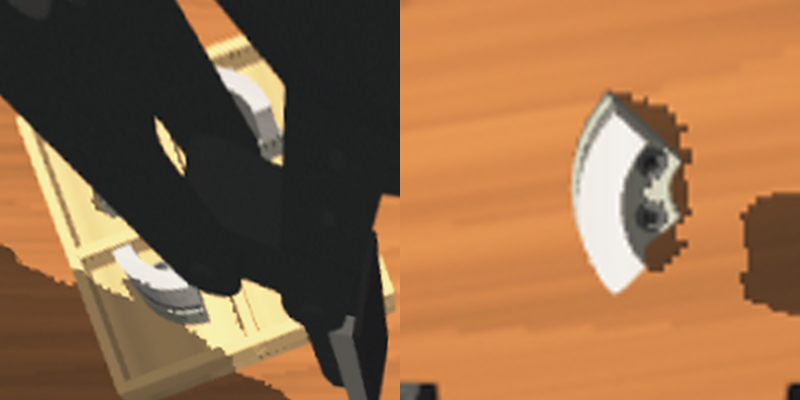

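The close crop shows the std jaw's wall at the crop centre, back to the left, so the fit holds. The tray outline on the left matches the side view. Descending.

{"api": "send_rows", "payload": {
  "targets": [
    {"dp": [0,0,1.2],"rot": [0,0,0],"jaw": 45},
    {"dp": [0,0,2.2],"rot": [0,0,0],"jaw": 45},
    {"dp": [0,0,2.9],"rot": [0,0,0],"jaw": 45},
    {"dp": [0,0,3.2],"rot": [0,0,0],"jaw": 45},
    {"dp": [0,0,3.36],"rot": [0,0,0],"jaw": 45},
    {"dp": [0,0,3.36],"rot": [0,0,0],"jaw": 45},
    {"dp": [0,0,3.36],"rot": [0,0,0],"jaw": 45}
  ]
}}

```text
clock: 29.85
tool_pos: [0.4493, -0.1396, 0.0166]
ee_rot: [0.076, 0.997, -0.0, 0.0]
contact_force: [0.4, 0.9, 1.0]
finger_gap: 0.045
finger_force: 0.0
```

{"api": "send_rows", "payload": {
  "targets": [
    {"dp": [0,0,0],"rot": [0,0,0],"jaw": 2},
    {"dp": [0,0,0],"rot": [0,0,0],"jaw": 2},
    {"dp": [0,0,0],"rot": [0,0,0],"jaw": 2},
    {"dp": [0,0,0],"rot": [0,0,0],"jaw": 2},
    {"dp": [0,0,0],"rot": [0,0,0],"jaw": 2},
    {"dp": [0,0,0],"rot": [0,0,0],"jaw": 2},
    {"dp": [0,0,0],"rot": [0,0,0],"jaw": 2}
  ]
}}

```text
clock: 30.55
tool_pos: [0.4493, -0.1398, 0.0169]
ee_rot: [0.075, 0.997, -0.001, 0.001]
contact_force: [-1.4, -0.8, 5.4]
finger_gap: 0.0095
finger_force: 52.5
```

{"api": "send_rows", "payload": {
  "targets": [
    {"dp": [0,0,-0.4],"rot": [0,0,0],"jaw": 2},
    {"dp": [0,0,-1.2],"rot": [0,0,0],"jaw": 2},
    {"dp": [0,0,-2.2],"rot": [0,0,0],"jaw": 2},
    {"dp": [0,0,-3.3],"rot": [0,0,0],"jaw": 2},
    {"dp": [0,0,-3.3],"rot": [0,0,0],"jaw": 2},
    {"dp": [0,0,-3.3],"rot": [0,0,0],"jaw": 2}
  ]
}}

```text
clock: 31.15
tool_pos: [0.4495, -0.1395, 0.149]
ee_rot: [0.075, 0.997, -0.0, 0.001]
contact_force: [-0.6, 0.0, -2.4]
finger_gap: 0.0094
finger_force: 52.5
```

```bash
python3 above.py .597 -.056 -113.8 -.0015 .0235
python3 - <<'E'
from h import *
p=cam("side")
cv2.imwrite("pics/trS2.png",cv2.resize(ortho(p,.51,.73,-.115,.105,.016,1800),(400,400)))
E
```

```text
[ 0.4495199  -0.13945849  0.14904098] [-0.46  0.25 -0.43  0.88  0.   -0.31] [-0.6  0.  -2.4]
above [-3.34  2.65 -0.02] 3.04
down [0.   0.   3.16] 0.0
```

View pics/trS2.png

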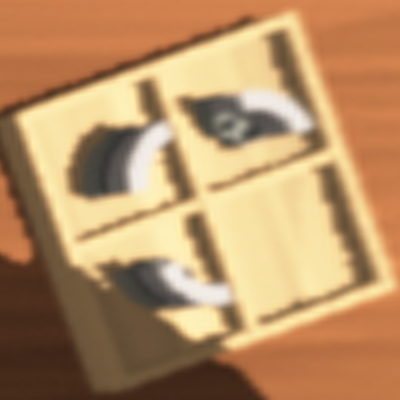

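The unshaded side top-view puts the empty bay's centre at about (291,238), which is (0.599, -0.055). That agrees with the plan.

{"api": "send_rows", "payload": {
  "targets": [
    {"dp": [-0.5,0.4,0],"rot": [0,0,0.6],"jaw": 2},
    {"dp": [-1.2,1,0],"rot": [0,0,1.2],"jaw": 2},
    {"dp": [-2,1.6,0],"rot": [0,0,1.8],"jaw": 2},
    {"dp": [-2.7,2.15,0],"rot": [0,0,2.4],"jaw": 2},
    {"dp": [-3.2,2.55,0],"rot": [0,0,3],"jaw": 2},
    {"dp": [-3.35,2.66,0],"rot": [0,0,3],"jaw": 2},
    {"dp": [-3.35,2.66,0],"rot": [0,0,3],"jaw": 2},
    {"dp": [-3.35,2.66,0],"rot": [0,0,3],"jaw": 2}
  ]
}}

```text
clock: 32.0
tool_pos: [0.5958, -0.0542, 0.147]
ee_rot: [0.204, 0.979, -0.0, -0.001]
contact_force: [-0.5, 0.2, -0.7]
finger_gap: 0.0093
finger_force: 57.7
```

```bash
python3 above.py .598 -.0555 -113.8 -.0015 .0235
```

```text
[ 0.59584704 -0.05422211  0.14697457] [-0.21  0.49 -0.08  1.   -0.    0.2 ] [-0.5  0.2 -0.7]
above [-0.06  0.03 -0.08] 0.05
down [0.   0.   3.16] 0.0
```

{"api": "send_rows", "payload": {
  "targets": [
    {"dp": [-0.03,0.02,1],"rot": [0,0,0],"jaw": 2},
    {"dp": [-0.03,0.02,1.9],"rot": [0,0,0],"jaw": 2},
    {"dp": [-0.03,0.02,2.5],"rot": [0,0,0],"jaw": 2},
    {"dp": [-0.03,0.02,2.8],"rot": [0,0,0],"jaw": 2},
    {"dp": [-0.03,0.02,2.98],"rot": [0,0,0],"jaw": 2},
    {"dp": [-0.03,0.02,3.06],"rot": [0,0,0],"jaw": 2},
    {"dp": [-0.03,0.02,3.06],"rot": [0,0,0],"jaw": 2},
    {"dp": [-0.03,0.02,3.06],"rot": [0,0,0],"jaw": 2}
  ]
}}

```text
clock: 32.8
tool_pos: [0.5994, -0.054, 0.0268]
ee_rot: [0.204, 0.979, -0.0, 0.001]
contact_force: [-0.1, -0.3, -0.9]
finger_gap: 0.0094
finger_force: 57.7
```

Contact is due at z ≈ 0.0229.

{"api": "send_rows", "payload": {
  "targets": [
    {"dp": [0,0,0.04],"rot": [0,0,0],"jaw": 2},
    {"dp": [0,0,0.07],"rot": [0,0,0],"jaw": 2},
    {"dp": [0,0,0.09],"rot": [0,0,0],"jaw": 2},
    {"dp": [0,0,0.11],"rot": [0,0,0],"jaw": 2},
    {"dp": [0,0,0.11],"rot": [0,0,0],"jaw": 2}
  ]
}}

```text
clock: 33.3
tool_pos: [0.599, -0.0538, 0.0229]
ee_rot: [0.204, 0.979, -0.0, 0.001]
contact_force: [-5.3, 0.5, 15.8]
finger_gap: 0.0092
finger_force: 59.6
```

{"api": "send_rows", "payload": {
  "targets": [
    {"dp": [0,0,0],"rot": [0,0,0],"jaw": 12},
    {"dp": [0,0,0],"rot": [0,0,0],"jaw": 20},
    {"dp": [0,0,0],"rot": [0,0,0],"jaw": 40},
    {"dp": [0,0,0],"rot": [0,0,0],"jaw": 40},
    {"dp": [0,0,0],"rot": [0,0,0],"jaw": 40}
  ]
}}

```text
clock: 33.8
tool_pos: [0.5986, -0.0537, 0.0212]
ee_rot: [0.204, 0.979, -0.0, -0.0]
contact_force: [0.1, -0.5, 0.6]
finger_gap: 0.0402
finger_force: 0.0
```

{"api": "send_rows", "payload": {
  "targets": [
    {"dp": [0,0,-0.5],"rot": [0,0,0],"jaw": 40},
    {"dp": [0,0,-1.5],"rot": [0,0,0],"jaw": 40},
    {"dp": [0,0,-2.5],"rot": [0,0,0],"jaw": 40},
    {"dp": [0,0,-3.5],"rot": [0,0,0],"jaw": 40},
    {"dp": [2,0,-5],"rot": [0,0,0],"jaw": 40},
    {"dp": [4,0,-6],"rot": [0,0,0],"jaw": 40},
    {"dp": [5,0,-6],"rot": [0,0,0],"jaw": 40},
    {"dp": [5,0,-6],"rot": [0,0,0],"jaw": 40}
  ]
}}

```text
clock: 34.6
tool_pos: [0.4353, 0.0174, 0.253]
ee_rot: [0.205, 0.979, 0.0, 0.0]
contact_force: [0.1, 0.7, -0.1]
finger_gap: 0.0397
finger_force: 0.0
```

```bash
python3 - <<'E'
from h import *
s=get_state();print(s["tool_pos"],s["contact_force"])
p=cam("wrist");q=cam("side");c=cam("scene")
r=cv2.resize(q["color"],(800,600),interpolation=cv2.INTER_CUBIC)
cv2.imwrite("pics/fin.png",np.hstack([cv2.resize(ortho(p,.36,.72,-.46,.1,.016,720),(400,300)),cv2.resize(c["color"],(400,300))]) )
cv2.imwrite("pics/finside.png",r)
cv2.imwrite("pics/fin.png",np.hstack([ortho(p,.38,.72,-.45,.1,.016,1000)[:, :],])[:600,:800])
E
```

```text
[0.43528935 0.01739002 0.25295603] [ 0.05952836  0.70163615 -0.11686621]
```

View pics/finside.png

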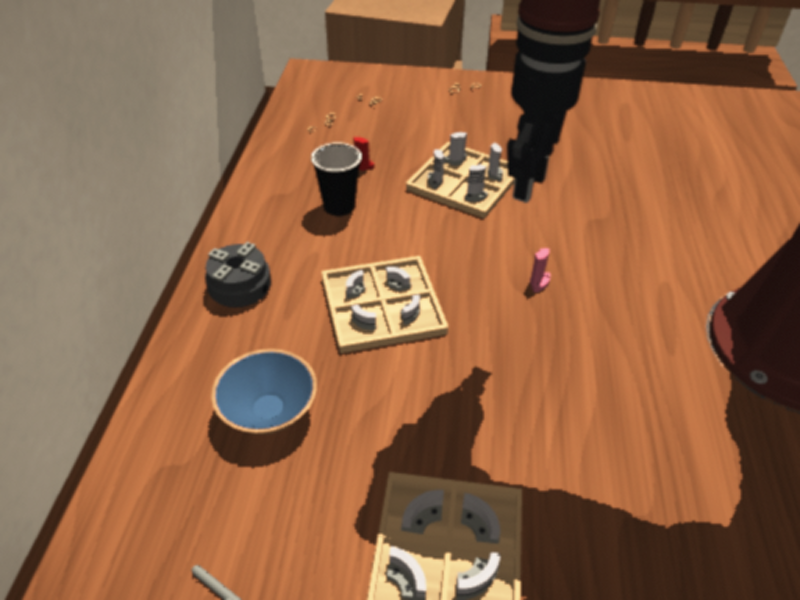

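View pics/fin.png

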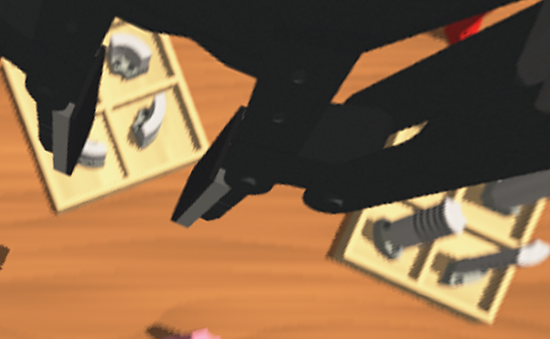

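The side view shows all three trays full with the jaws upright: tall at (436,165) and (495,160), std at (398,278), wide at (405,570) and (480,572). The bowl, cup, pink and red pieces have not moved.

```bash
python3 -c "
from station import *
print(hand_in())"
```

```text
the job is handed in; nothing more can be done
None
```

All five jaws are set down flat in their trays' empty bays, the bowl and cup were left undisturbed, and the job was handed in at about 35 s on the robot's clock, against the 115 s limit; no verdict came back.

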